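# Tag out the belt linisher and hold its sprung guard at the index

## Robot

A 6-joint arm with a two-finger parallel gripper is mounted at the origin on the work surface. World frame = base frame: x ahead of the robot, y to its left, z up, the work surface at z = 0. Lengths are in m, angles in rad, forces in N, time in s.
With the tool pointing down it reaches from about 0.35 to 0.975 m from the base axis. Payload 4.9 kg.
Tool frame: the origin (TCP) lies at the very end of the fingers, on their centre line; the grasp point (between the pads) lies 19 mm behind it; x points along the fingers, z is the direction in which the jaws open and shut, and the axes are right-handed (so a half turn about x gives the same grasp; the last joint's range is limited). The gripper opens to 85 mm and grips with 20 to 120 N. Pads are 22 mm wide; open, the fingers measure 114 mm over their backs; the gripper's body (76 mm by 85 mm) begins 54 mm behind the grasp point. The pads swing forward as they close: fully open they stand 13 mm farther back than shut.
Start: joints at [-1.29, 0.053, 1.613, -0, 1.476, -0.119], TCP at [0.243, -0.576, 0.193] pointing down, gripper open.
Joint ranges: [-3.01, 3.01], [-1.01, 2.22], [0.06, 2.58], [-1.02, 4.17], [0.09, 2.62], [-3.14, 3.14]. Speed limits (rad/s): [2.57, 2.57, 3.14, 3.14, 3.14, 3.14].

## Interface

Orientations are given as a unit quaternion [w, x, y, z].
In Python, from plant import manip, vision, job gives the robot as it stands.
- The arm moves only by the tool servo_tool, never from a script. Its arguments are lists of equal length, an entry for each row: "twist": the turn, a rotation vector about the world's x, y, z in rad, a list of three; "xyz": the shift along the world's x, y, z in cm, a list of three; "fingers": the opening, from 0 (shut) to 1 (fully open). In form: {"twist": [[wx, wy, wz], ...], "xyz": [[x, y, z], ...], "fingers": [fingers, ...]}. A call has 1 to 8 rows; each row shifts and turns the commanded pose from where the row before left it; what a row does not reach is not made up. A row lasts 1/8 s, in which the tool goes at most 62.5 mm and 10.7 degrees, less where a joint would pass 70% of its speed; a pose out of reach is approached as far as the arm can. A call with a gripper value outside its range is refused whole. The fingers move at their own pace and stop on an object; the grip force is fixed at half the most. Time passes only in rows, so rows that do not move let the fingers close. It gives the time, the measured TCP pose, the force and the opening at its end, in the units of the state.
- manip.state(): the state, without advancing time (a new reading comes with each control period).
- vision.grab_frame(name): name is "side" or "top" or "wrist"; returns the picture (384x512x3 uint8, red, green, blue); there is no depth.
- vision.get_calibration(name): a dict with "camera_matrix" (3x3 intrinsics, pixels), "k1" (the pictures are not rectified: a ray, as slopes to the right and down, at radius r is drawn at 1 + k1 r^2 times it, then the intrinsics apply), "origin" and "orientation" of the camera in the world; the wrist camera has in their place "mount" (4x4, takes a point from camera to tool coordinates, whose origin is the TCP and whose axes are the tool frame's). Camera axes: x right, y up, looking along -z (the intrinsics and any distortion apply to the point x, -y, -z); pixel columns grow to the right and rows downward; lengths in m; the calibration is good to about 2 mm. A picture is of the moment at which its call begins: read the wrist's pose just before it. get_calibration takes no time and is no camera call.
- job.job_done(): hands the job in, once; it reports no verdict.
Trained networks look in the newest picture that a camera, given by its name, has taken for a name from the list of things; names that differ only in an ending like _2 or _b are one class to them, and where a whole thing is asked for, a point or a joint stands for the part that bears it (a point fixed in the world has none). Each returns a list of dicts, best first, with "score" (0 to 1); they miss things now and then, are a little off and sometimes report something else, mostly with a low value. They report only what shows in the picture. A call takes as long as a camera call. They do not tell look-alikes from the thing itself.
- vision.spot_in(camera, label): "extent" ([centre column, centre row, width, height] in pixels, round what is visible of it).
The state is a dict: "time": time; "joint_pos": joint angles; "joint_vel": joint speeds; "joint_efforts": joint torques, N m; "tool_pos": TCP position; "tool_rot": TCP orientation; "contact_force": force on the tool from outside, world axes, zero at the start; "ft_torque": the same for the moment, N m; "gripper_width": opening from 0.0 (shut) to 1.0 (fully open).
Only numpy, scipy, OpenCV 4.12 (cv2) and the standard library are available. Lean on these libraries where they do the work, as an engineer would, in place of code of your own. Each camera call takes 0.05 s, during which the arm holds its last target.

## Task

The belt linisher is switched off for its guard-switch check. First hang the lock-out tag by its eye on the hook of the isolator box and let go of it so that it hangs freely; only then lift the linisher's sprung guard by its bar handle until the pointer on its hinge lines up with the index clamped on the quadrant, and keep holding it there: the program finishes with the gripper still holding the guard at that angle, for the reading to be taken. Leave the index setting and everything else on the bench as they are.

Things in the scene. Friction and masses are not known exactly. Their poses are not given: they have to be found in the camera images.
- linisher: the blue bench belt linisher (belt grinder) bolted to the bench on the robot's right: base 460 x 210 mm, 35 mm thick, sanding belt running along its own x, covered contact wheel at its -x end, finned motor standing off its +y side at the other end. Origin: centre of the base's underside. Its -x axis points out past the contact wheel and guard end; its +y side (quadrant, motor) faces roughly away from the robot. Standing yaw varies by about 17 degrees either way
- guard (a joint): angle of the sprung guard over the contact wheel, rad: 0 shut (guard top level), growing as its handle end rises, stop at 1.15. A torsion spring and the guard's weight (about 0.45 kg) pull it shut from any angle: about 5 N at the handle to start it, about 9 N at 0.7 rad. It never stays up by itself
- guard_handle (a point): middle of the guard's steel D-handle: a straight round bar, 12 mm thick, 74 mm clear between its two posts, lying along the linisher's y axis (level at all guard angles), its centre line 38 mm above the guard's top sheet with clear space on both sides. On the guard, 155 mm from the hinge towards the handle end (-x) and 50 mm above it, at 242 mm over the bench when shut. Axes turn with the guard; with the guard shut they are those of the linisher
- guard_hinge (a point): point on the guard's hinge axis, midway across the guard, 192 mm over the bench. The axis is level, along the linisher's y. The guard is a blue sheet-steel cover 104 mm wide reaching 185 mm from the hinge towards -x of the linisher; y axis of this point = hinge axis; positive turning about +y opens it
- guard_pointer (a point): tip of the guard's brass pointer, a flat needle fixed to the hinge pin on the +y (quadrant) side, 79 mm from the hinge axis, 75 mm off the guard's middle. It turns with the guard, points level (linisher -x) when the guard is shut. Its x axis lies along the needle, from tip to hinge
- index (a joint): angle at which the index is clamped on the quadrant, rad, measured as joint guard is: the pointer lines up with the index when joint guard equals joint index. Set between 0.42 and 0.72; tightly clamped, not to be moved
- index_tip (a point): inner tip of the index: a small dark steel block 36 x 12 mm, set radially, with a black thumb-screw, clamped on the slotted aluminium quadrant plate (graduated arc of 115 mm outer radius about the hinge axis, on the linisher's +y side). The tip is 80 mm from the hinge axis; its x axis points from the tip to the hinge axis
- isolator: grey steel isolator box fixed on the robot's left, 85 mm deep (x), 160 mm wide (y), 185 mm high, origin at the centre of its underside, front (own -x) looking towards the robot or the middle of the bench. Black rotary handle on the front's own -y half (right half as seen by someone facing the front), standing out 28 mm; the tag hook is on the +y half
- hook_seat (a point): the seat of the steel tag hook on the isolator's front: centre line of the level part of the hook, 150 mm over the bench, 23.5 mm out from the front face, 38 mm to own +y of the box's middle. The hook is 8 mm round bar: it goes 35 mm straight out (own -x) level from the front, then turns up and slightly outwards for 30 mm. Axes as the isolator's
- hook_tip (a point): the free upper end of that hook, 49 mm out from the front face and 182 mm over the bench (3 mm below the top of the box). Axes as the isolator's
- tag: the lock-out tag: rigid white plastic plate 110 x 46 x 6 mm, about 45 g, lying flat on the bench near the robot with a spanner and a brush, in any order. Origin: middle of its underside; x along its length towards the eye, z its upper face (a pale label)
- tag_eye (a point): centre of the tag's eye, a round through hole of 22 mm diameter, 36 mm from the tag's middle towards +x, 19 mm from that end. Axes as the tag's
- spanner: loose steel spanner about 170 mm long lying near the tag, to be left alone
- brush: loose bench brush about 170 mm long lying near the tag, to be left alone
- tester: hand-held electrical tester with screen and keys, 220 x 172 x 56 mm, lying beyond, to be left alone
- offcut: wooden offcut 70 x 140 x 22 mm between linisher and isolator, to be left alone
- collar: steel collar, 60 mm across, 22 mm high, on the left, to be left alone
- oil: grey oil bottle, 56 mm across, 150 mm high, at the back of the bench, to be left alone
Things that resemble listed ones, but are neither listed nor needed, are in the scene too. Of the things that look like the tag, the middle-sized one is meant.

How it is judged:
On the way, in this order (a step that is already met when the one before it is completed fails the run):
1. the tag hangs upright by its eye on the isolator's hook, released (distance between tag_eye and hook_seat below 0.03 m and angle between tag_eye's own x axis and vertical below 0.35 rad and linear speed of tag below 0.05 m/s and angular speed of tag below 0.6 rad/s and contact force between each of the arm, the fingers and tag below 0.05 N), for 0.3 s.
2. the guard is lifted by its handle to the index and held there (angle between the x axis of guard_pointer and the x axis of index_tip, either way round below 0.07 rad and value of joint guard above 0.3 rad and velocity of joint guard between -0.1 and 0.1 rad/s and contact force between the fingers and guard above 2 N and distance between the grasp point and guard_handle below 0.05 m), for 0.5 s.
At the end, for the whole second after the job is handed in: The tag hangs still by its eye (within 30 mm of the hook's seat, eye up, within 20 degrees of vertical), untouched; the fingers hold the guard still by its handle (over 2 N, grasp within 50 mm of the bar's middle), its pointer within 4 degrees of the index (all of step 1 and all of step 2); the arm keeps its last pose, push and grip.
It fails at once if the guard is opened while the tag is not on the hook (value of joint guard above 0.12 rad and distance between tag_eye and hook_seat above 0.05 m).
It fails at once if the index is shifted (distance of index_tip from where it was at the start of the episode above 0.006 m).
It fails at once if something else on the bench is shifted more than 30 mm (distance of any of spanner, brush, tester, offcut, collar, oil from where it was at the start of the episode above 0.03 m).
It also fails if it takes over 61 s, if anything falls off the work surface, if the arm or the gripper's body presses on something with over 40 N, if the wrist force passes 120 N, or if a joint passes its speed limit or range.

## Working session

There is one attempt and no reset: what is moved stays moved. The work goes in short steps, Python scripts to look and compute and a tool call to move; the robot and the scene stay as the last step left them, time stands still between calls to the robot, and variables do not carry over. Pictures are saved under pics/ and viewed, and the job is handed in when it is done.

Besides the shell and the picture viewer there is one more tool, called after "Request:" by a JSON object that holds its "name" and its "arguments", one argument or row to a line. servo_tool: Moves the arm, as the interface text tells. Its arguments: {"type":"object","properties":{"twist":{"type":"array","items":{"type":"array","items":{"type":"number"}}},"xyz":{"type":"array","items":{"type":"array","items":{"type":"number"}}},"fingers":{"type":"array","items":{"type":"number"}}},"required":["twist","xyz","fingers"]}

```bash
mkdir -p pics; ls; python3 - <<'E'
from plant import manip, vision, job
import cv2
for n in ["side","top","wrist"]:
    im=vision.grab_frame(n); cv2.imwrite(f"pics/a_{n}.png",cv2.cvtColor(im,cv2.COLOR_RGB2BGR))
    print(n,vision.get_calibration(n))
print(manip.state())
E
```

```text
pics
side {'camera_matrix': array([[365.44987319,   0.        , 255.11433779],
       [  0.        , 365.44987319, 189.82685221],
       [  0.        ,   0.        ,   1.        ]]), 'k1': -0.06853065556590657, 'origin': array([0.38859107, 0.85219585, 0.86288125]), 'orientation': array([-0.11193875, -0.04477739,  0.42838975,  0.89551489])}
top {'camera_matrix': array([[362.81820455,   0.        , 256.7440516 ],
       [  0.        , 362.81820455, 192.02120498],
       [  0.        ,   0.        ,   1.        ]]), 'k1': -0.020233158683385093, 'origin': array([ 0.41179745, -0.01458354,  1.18213539]), 'orientation': array([-0.70283035, -0.04802589,  0.05131933,  0.70787664])}
wrist {'camera_matrix': array([[267.19408235,   0.        , 252.58951501],
       [  0.        , 267.19408235, 189.05701733],
       [  0.        ,   0.        ,   1.        ]]), 'k1': 0.019160193818005024, 'mount': array([[-2.10300354e-04,  2.97505761e-01, -9.54720000e-01,
        -1.80243250e-01],
       [-1.21993348e-03,  9.54719234e-01,  2.97505791e-01,
         7.73457429e-02],
       [ 9.99999234e-01,  1.22726047e-03,  1.62159446e-04,
        -1.60874912e-03],
       [ 0.00000000e+00,  0.00000000e+00,  0.00000000e+00,
         1.00000000e+00]])}
{'time': 0.15, 'joint_pos': array([-1.28998106e+00,  5.32180583e-02,  1.61398378e+00, -3.75610243e-05,
        1.47601251e+00, -1.19047460e-01]), 'joint_vel': array([-0.00067015, -0.002058  , -0.00358311, -0.00069637, -0.00020371,
        0.00012444]), 'joint_efforts': array([-1.00266443e-04, -3.94242346e+01, -3.70721591e+01, -1.37882935e-04,
        4.66184516e-03,  2.37116694e-06]), 'tool_pos': array([ 0.24311467, -0.57517585,  0.19223443]), 'tool_rot': array([ 0.58889623,  0.39109916,  0.58978706, -0.39037662]), 'contact_force': array([ 0.40195582, -0.26414966,  0.60524569]), 'ft_torque': array([ 0.03267158,  0.01352451, -0.01106462]), 'gripper_width': 0.9999152239665392}
```

View pics/a_top.png

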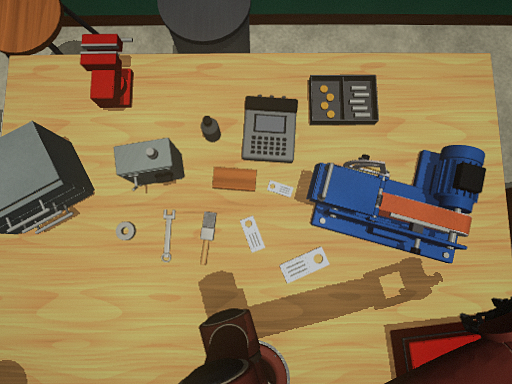

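View pics/a_side.png

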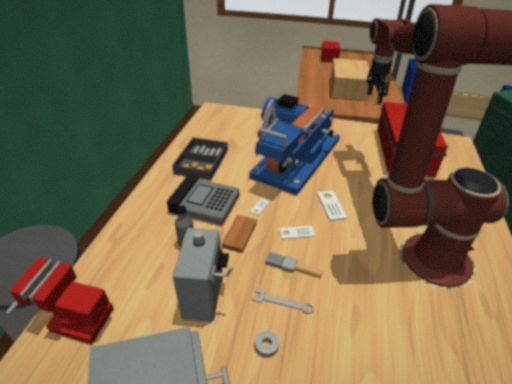

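View pics/a_wrist.png

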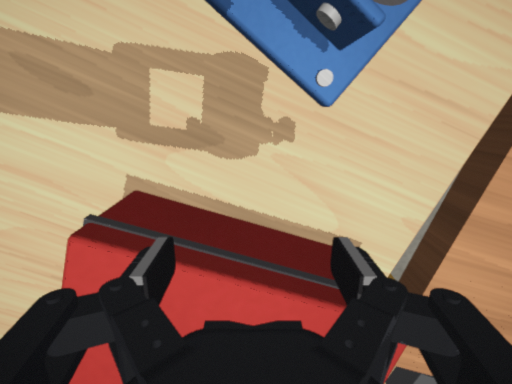

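Three tag look-alikes show in the top view: a small one at (280,188), a middle one at (252,234) and a large one at (305,265). The middle one should be the tag. I'll measure all three and check an enlarged crop.

```bash
cat > h.py <<'E'
import numpy as np, cv2
from scipy.spatial.transform import Rotation as R
from plant import manip, vision
def q2R(q): return R.from_quat([q[1],q[2],q[3],q[0]]).as_matrix()
def campose(n,st=None):
    c=vision.get_calibration(n)
    if n=="wrist":
        st=st or manip.state(); T=np.eye(4); T[:3,:3]=q2R(st['tool_rot']); T[:3,3]=st['tool_pos']
        M=T@c['mount']; return c,M[:3,:3],M[:3,3]
    return c,q2R(c['orientation']),np.array(c['origin'])
def proj(n,P,st=None):
    c,Rm,o=campose(n,st); p=(np.atleast_2d(P)-o)@Rm
    s=np.c_[p[:,0],-p[:,1]]/-p[:,2:3]; r2=(s**2).sum(1,keepdims=True); s=s*(1+c['k1']*r2)
    K=c['camera_matrix']; return np.c_[K[0,0]*s[:,0]+K[0,2],K[1,1]*s[:,1]+K[1,2]]
def ray(n,uv,st=None):
    c,Rm,o=campose(n,st); K=c['camera_matrix']; uv=np.atleast_2d(uv).astype(float)
    d=np.c_[(uv[:,0]-K[0,2])/K[0,0],(uv[:,1]-K[1,2])/K[1,1]]; s=d.copy()
    for _ in range(20): s=d/(1+c['k1']*(s**2).sum(1,keepdims=True))
    v=np.c_[s[:,0],-s[:,1],-np.ones(len(s))]@Rm.T
    return o,v/np.linalg.norm(v,axis=1,keepdims=True)
def onz(n,uv,z,st=None):
    o,v=ray(n,uv,st); return o+v*((z-o[2])/v[:,2:3])
def tri(uvs):  # list of (cam,uv,st)
    A=np.zeros((3,3));b=np.zeros(3)
    for n,uv,st in uvs:
        o,v=ray(n,uv,st); P=np.eye(3)-np.outer(v[0],v[0]);A+=P;b+=P@o
    return np.linalg.solve(A,b)
def save(n,f,im=None,crop=None,k=1):
    im=vision.grab_frame(n) if im is None else im
    b=cv2.cvtColor(im,cv2.COLOR_RGB2BGR)
    if crop: b=b[crop[1]:crop[3],crop[0]:crop[2]]
    if k!=1: b=cv2.resize(b,None,fx=k,fy=k,interpolation=cv2.INTER_CUBIC)
    cv2.imwrite('pics/'+f,b); return im
E
python3 - <<'E'
from h import *
t=save('top','b_tags.png',crop=(225,165,345,295),k=4.5)
for l in ["tag","linisher","isolator","guard_handle","hook_tip","hook_seat","index_tip","tag_eye"]:
    for d in vision.spot_in("top",l): print('top',l,np.round(d['score'],2),np.round(d['extent'],1))
s=save('side','b_side_lin.png',crop=(235,85,350,200),k=5)
for l in ["tag","linisher","isolator","guard_handle","hook_tip","guard_pointer","index_tip","tag_eye"]:
    for d in vision.spot_in("side",l): print('side',l,np.round(d['score'],2),np.round(d['extent'],1))
save('side','b_side_iso.png',im=s,crop=(160,215,250,335),k=5)
save('top','b_top_iso.png',im=t,crop=(100,120,200,210),k=6)
save('top','b_top_lin.png',im=t,crop=(300,135,490,270),k=4)
E
```

```text
top tag 0.76 [307.1 262.5  49.5  36.2]
top tag 0.69 [279.1 188.2  24.6  13.4]
top tag 0.58 [253.8 235.9  24.5  31.6]
top linisher 0.88 [396.4 202.6 182.  117.2]
top linisher 0.39 [268.  127.3  61.   65.2]
top isolator 0.71 [147.9 163.3  70.9  48.4]
top guard_handle 0.84 [346.1 191.4  76.6  48.7]
top guard_handle 0.35 [252.7 234.5  25.9  33.6]
top hook_tip 0.94 [149.2 164.3  72.9  55.3]
top hook_tip 0.33 [233.9 176.2  45.5  25.1]
top hook_seat 0.81 [149.9 164.8  71.2  56.7]
top index_tip 0.58 [365.9 156.4  10.    3.9]
top index_tip 0.58 [146.8 161.4  70.3  47.9]
top tag_eye 0.8 [254.6 235.4  25.   34.9]
top tag_eye 0.78 [280.1 190.1  19.6  14.3]
top tag_eye 0.6 [304.8 266.4  49.5  37.2]
side tag 0.89 [330.6 206.   34.1  27.6]
side tag 0.54 [260.2 207.2  15.3  16.1]
side tag 0.38 [278.4 141.4  46.5  39.9]
side linisher 0.95 [295.4 145.4  87.5  99.9]
side linisher 0.47 [291.9 266.1  55.6  24.1]
side isolator 0.87 [204.4 273.8  59.7  93.3]
side guard_handle 0.63 [279.8 143.   49.7  41.2]
side guard_handle 0.43 [294.9 142.9  87.7 105.2]
side guard_handle 0.2 [285.6 302.6  61.8  28.1]
side hook_tip 0.95 [202.8 275.4  66.2  94.7]
side hook_tip 0.61 [278.3 142.2  48.6  41. ]
side guard_pointer 0.66 [278.6 140.8  46.9  43.5]
side guard_pointer 0.59 [238.7 233.2  35.3  38.9]
side index_tip 0.25 [283.6 301.6  65.1  28.5]
side tag_eye 0.89 [297.9 231.4  33.1   6.8]
side tag_eye 0.73 [259.9 206.7  14.6  13. ]
side tag_eye 0.57 [330.8 206.2  30.7  27.8]
```

View pics/b_tags.png

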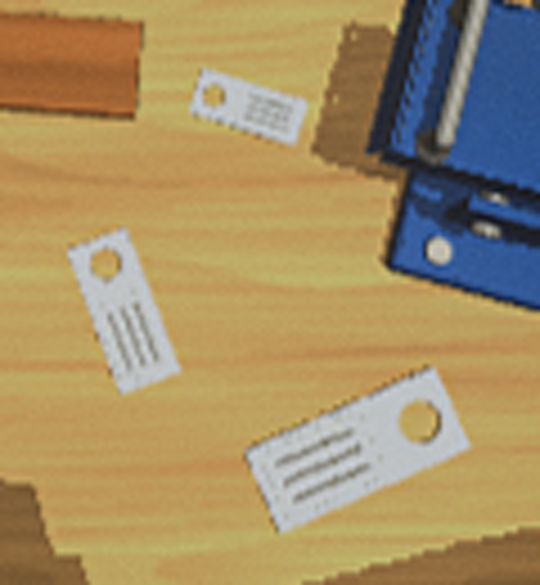

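View pics/b_top_iso.png

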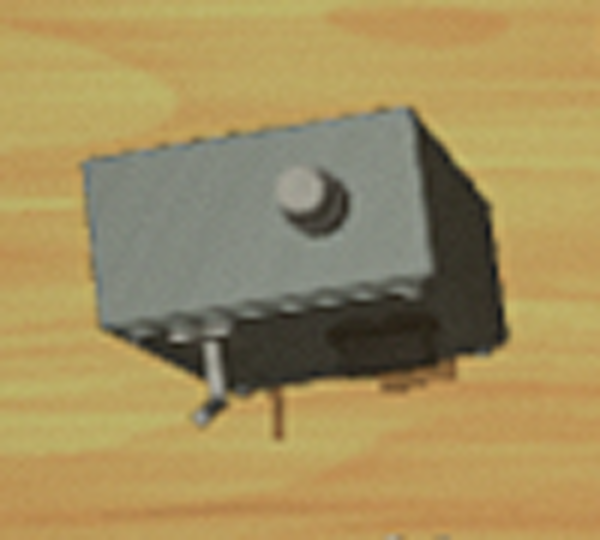

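View pics/b_side_iso.png

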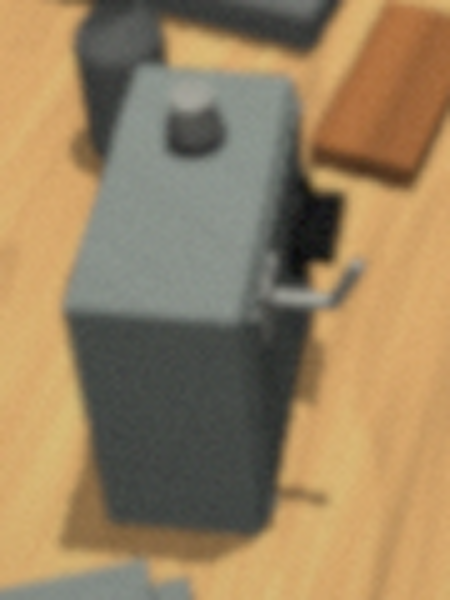

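View pics/b_side_lin.png

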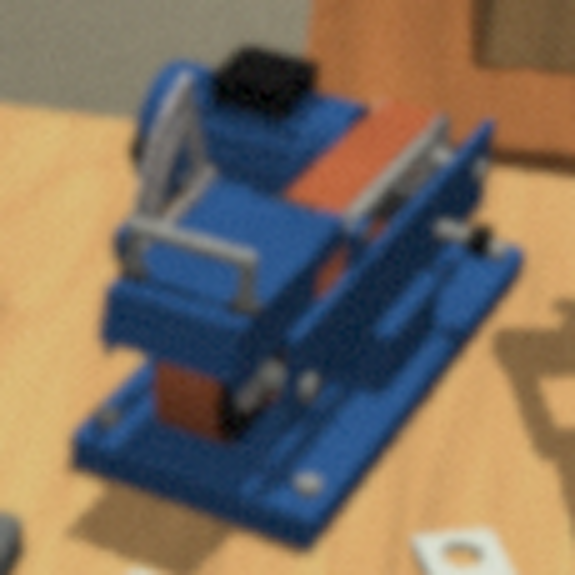

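View pics/b_top_lin.png

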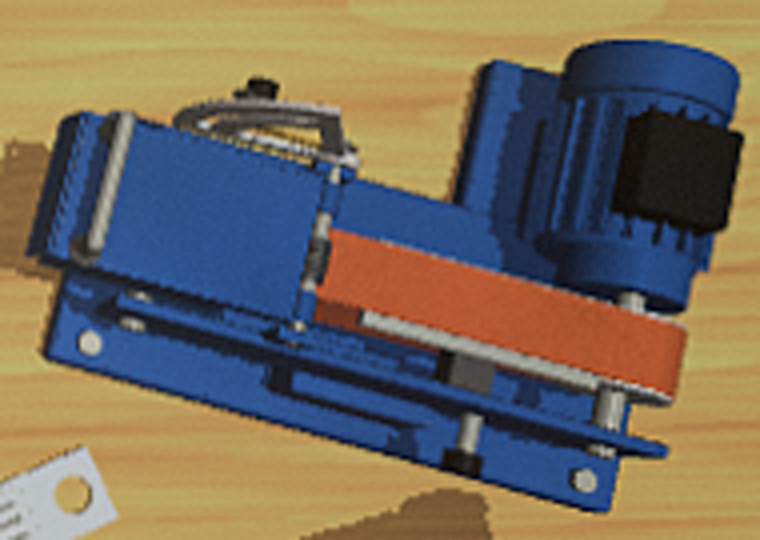

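```bash
python3 - <<'E'
from h import *
np.set_printoptions(precision=4,suppress=True)
f=lambda pts,k,o: np.array(pts,float)/k+np.array(o)
tags={'mid':[(68,248),(127,228),(181,371),(124,393),(107,265)],'small':[(202,68),(307,99),(298,146),(190,115),(214,96)],'large':[(435,367),(470,443),(282,532),(246,452),(420,420)]}
for k,p in tags.items():
    P=onz('top',f(p,4.5,(225,165)),0.006); print(k,P.tolist() and P[:,:2],'sides',np.linalg.norm(np.diff(P[:4],axis=0),axis=1))
iso=onz('top',f([(83,162),(412,108),(432,276),(103,325)],6,(100,120)),.185);print('iso',iso,np.linalg.norm(np.diff(iso,axis=0),axis=1))
d=iso[1]-iso[0]+iso[2]-iso[3]; yaw=np.arctan2(-d[0],-(d[1]))  # own -y dir = d
x=np.arctan2(d[0],-d[1]); print('yaw iso',np.arctan2(-d[1],-d[0])-np.pi/2)
d=f([(204,414),(213,338),(215,395)],6,(100,120)); print('hooktip z.182',onz('top',d[:1],.182),'bar',onz('top',d[1:],.15))
h=onz('top',f([(125,120),(96,248)],4,(300,135)),.242); print('handle',h,h.mean(0),np.linalg.norm(h[0]-h[1]))
v=h[0]-h[1]; print('lin yaw',np.arctan2(-v[0],v[1]))
b=onz('top',f([(90,343),(585,481)],4,(300,135)),.04); print('bolts',b,'yaw',np.arctan2(*(b[1]-b[0])[[1,0]]))
# side tri
ht=f([(358,265)],5,(160,215)); print('tip tri',tri([('top',d[0],None),('side',ht[0],None)]))
hb=f([(328,300)],5,(160,215)); print('bend side at z.15',onz('side',hb,.15))
hh=f([(135,222),(250,258)],5,(235,85)); print('handle side',onz('side',hh,.242),onz('side',hh,.242).mean(0))
E
```

```text
mid [[ 0.4868  0.0338]
 [ 0.5009 -0.0087]
 [ 0.3986 -0.0465]
 [ 0.3834 -0.0058]
 [ 0.4743  0.0058]] sides [0.0448 0.1091 0.0434]
small [[ 0.6175 -0.0642]
 [ 0.5941 -0.1406]
 [ 0.5596 -0.1333]
 [ 0.5829 -0.0551]
 [ 0.5968 -0.0727]] sides [0.0798 0.0353 0.0816]
large [[ 0.3999 -0.2279]
 [ 0.3464 -0.2511]
 [ 0.2859 -0.1165]
 [ 0.3415 -0.092 ]
 [ 0.3628 -0.216 ]] sides [0.0584 0.1476 0.0607]
iso [[0.6844 0.3838 0.185 ]
 [0.7094 0.229  0.185 ]
 [0.6283 0.2174 0.185 ]
 [0.6061 0.3706 0.185 ]] [0.1568 0.082  0.1548]
yaw iso 0.15211900493085295
hooktip z.182 [[0.5642 0.3226 0.182 ]] bar [[0.6061 0.3305 0.15  ]
 [0.5783 0.3285 0.15  ]]
handle [[ 0.6158 -0.2174  0.242 ]
 [ 0.5305 -0.1953  0.242 ]] [ 0.5732 -0.2064  0.242 ] 0.08814377025197899
lin yaw -1.8246261880592298
bolts [[ 0.4807 -0.2269  0.04  ]
 [ 0.3696 -0.6119  0.04  ]] yaw -1.8516410391837925
tip tri [0.5649 0.3248 0.1754]
bend side at z.15 [[0.579  0.3294 0.15  ]]
handle side [[ 0.6179 -0.219   0.242 ]
 [ 0.5337 -0.1928  0.242 ]] [ 0.5758 -0.2059  0.242 ]
```

```bash
python3 - <<'E'
from h import *
np.set_printoptions(precision=4,suppress=True)
st=manip.state();M=q2R(st['tool_rot']);print(M, 'j1dir',np.cos(-1.29),np.sin(-1.29),'y az',np.arctan2(M[1,1],M[0,1]))
print(st['time'])
E
```

```text
[[-0.      0.9211  0.3893]
 [-0.      0.3893 -0.9211]
 [-1.     -0.      0.    ]] j1dir 0.2771208750565576 -0.9608350642060727 y az 0.3998476339743083
1.05
```

Request:
{"name": "servo_tool", "arguments": {
  "twist": [
    [0, 0, 0],
    [0, 0, 0],
    [0, 0, 0],
    [0, 0, 0],
    [0, 0, 0],
    [0, 0, 0],
    [0, 0, 0],
    [0, 0, 0]
  ],
  "xyz": [
    [0.6, 6, 0],
    [0.6, 6, 0],
    [0.6, 6, 0],
    [1.2, 6, 0],
    [1.6, 6, 0],
    [2, 6, 0],
    [2, 6, 0],
    [2, 6, 0]
  ],
  "fingers": [1, 1, 1, 1, 1, 1, 1, 1]
}}

```text
time: 2.05
tool_pos: [0.3489, -0.0961, 0.1936]
tool_rot: [0.59, 0.391, 0.588, -0.391]
contact_force: [1.7, 0.9, 0.3]
gripper_width: 1.003
```

```bash
cat >> h.py <<'E'
import json
def log():
    st=manip.state()
    open('log.jsonl','a').write(json.dumps({k:np.asarray(v).tolist() for k,v in st.items()})+'\n'); return st
E
python3 -c "
from h import *
s=log();print(s['time'],s['joint_pos'].round(3),s['tool_pos'].round(4))"
```

```text
2.05 [-0.475 -0.657  2.177  0.     1.62   0.697] [ 0.3489 -0.0961  0.1936]
```

Request:
{"name": "servo_tool", "arguments": {
  "twist": [
    [0, 0, -0.04],
    [0, 0, 0],
    [0, 0, 0]
  ],
  "xyz": [
    [3, 4, 0],
    [3.5, 3.9, 0],
    [0, 0, 0]
  ],
  "fingers": [1, 1, 1]
}}

```text
time: 2.42
tool_pos: [0.4144, -0.0163, 0.1931]
tool_rot: [0.582, 0.401, 0.583, -0.401]
contact_force: [-1.2, 0.4, -1.1]
gripper_width: 0.997
```

```bash
python3 - <<'E'
from h import *
np.set_printoptions(precision=4,suppress=True)
s=log();print(s['time'],s['joint_pos'].round(3),s['tool_pos'].round(4))
save('wrist','c_wrist.png')
c=np.array([.4424,-.0068,.006]);u=np.array([.936,.353,0]);v=np.array([-.353,.936,0])
print(proj('wrist',[c+u*a+v*b for a,b in [(.055,.023),(.055,-.023),(-.055,-.023),(-.055,.023),(.036,0)]],s))
E
```

```text
2.425 [-0.22  -0.489  2.073  0.     1.558  0.986] [ 0.4144 -0.0163  0.1931]
[[237.301   99.629 ]
 [272.6599  99.7668]
 [270.6018 181.2329]
 [238.3523 181.1098]
 [254.8862 114.9005]]
```

View pics/c_wrist.png

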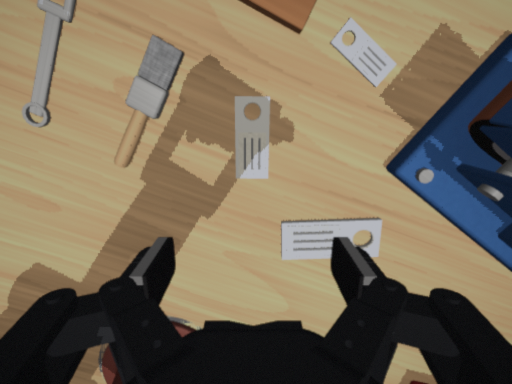

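The tag shows at (235–270, 96–180) with its eye at (252,111), within about 3 px of the position I projected from the top view. Only this tag fits the size (109 x 45 mm, against 80 x 35 and 148 x 60), so I'm descending onto it.

Request:
{"name": "servo_tool", "arguments": {
  "twist": [
    [0, 0, 0],
    [0, 0, 0],
    [0, 0, 0],
    [0, 0, 0],
    [0, 0, 0],
    [0, 0, 0]
  ],
  "xyz": [
    [0.1, 0.1, -5],
    [0, 0, -5],
    [0, 0, -5],
    [0, 0, -2.5],
    [0, 0, -1],
    [0, 0, 0]
  ],
  "fingers": [0.7, 0.7, 0.7, 0.7, 0.7, 0.7]
}}

```text
time: 3.22
tool_pos: [0.4144, -0.0185, 0.0084]
tool_rot: [0.581, 0.403, 0.581, -0.403]
contact_force: [0.4, -0.6, -0.3]
gripper_width: 0.7
```

```bash
python3 - <<'E'
from h import *
s=log();print(s['time'],s['joint_pos'].round(3),s['tool_pos'].round(4),s['contact_force'])
save('wrist','d_wrist.png')
E
```

```text
3.225 [-0.224 -0.283  2.245 -0.     1.179  0.988] [ 0.4144 -0.0185  0.0084] [ 0.39444455 -0.55399371 -0.29486108]
```

View pics/d_wrist.png

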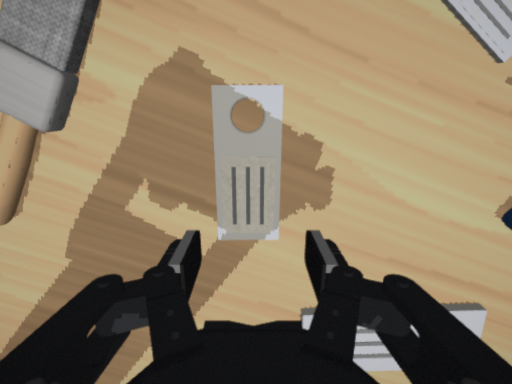

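```bash
python3 - <<'E'
from h import *
np.set_printoptions(precision=4,suppress=True)
s=manip.state()
P=onz('wrist',[(212,85),(283,85),(279,240),(218,240),(248,115)],.006,s);print(P,P[:4].mean(0))
a=P[:2].mean(0)-P[2:4].mean(0);print(np.arctan2(a[1],a[0]),np.linalg.norm(a),'toolyaw',np.arctan2(*q2R(s['tool_rot'])[[1,0],1]))
u=a/np.linalg.norm(a);d=s['tool_pos']-P[:4].mean(0);print('tcp in tag',d@u,-d[0]*u[1]+d[1]*u[0])
print(proj('wrist',[s['tool_pos']],s))
E
```

```text
[[ 0.4898  0.0389  0.006 ]
 [ 0.5057 -0.0037  0.006 ]
 [ 0.4024 -0.0431  0.006 ]
 [ 0.3861  0.0006  0.006 ]
 [ 0.4805  0.0109  0.006 ]] [ 0.446  -0.0018  0.006 ]
0.35877437083237923 0.11050540275519424 toolyaw 0.3587836353892966
tcp in tag -0.034581993705431816 -0.004861905482221847
[[254.9482 216.6672]]
```

Request:
{"name": "servo_tool", "arguments": {
  "twist": [
    [0, 0, 0],
    [0, 0, 0],
    [0, 0, 0],
    [0, 0, 0]
  ],
  "xyz": [
    [0.3, 0.5, 0],
    [0, 0, -0.4],
    [0, 0, -0.4],
    [0, 0, 0]
  ],
  "fingers": [0.7, 0.65, 0.65, 0.65]
}}

```text
time: 3.78
tool_pos: [0.4171, -0.0127, -0.0003]
tool_rot: [0.581, 0.402, 0.582, -0.403]
contact_force: [-0.1, 0.3, 0.1]
gripper_width: 0.65
```

```bash
python3 - <<'E'
from h import *
s=log();print(s['time'],s['tool_pos'].round(4),s['contact_force'])
save('wrist','e_wrist.png',crop=(140,60,370,270),k=3)
E
```

```text
3.775 [ 4.171e-01 -1.270e-02 -3.000e-04] [-0.10169798  0.2608216   0.14567406]
```

View pics/e_wrist.png

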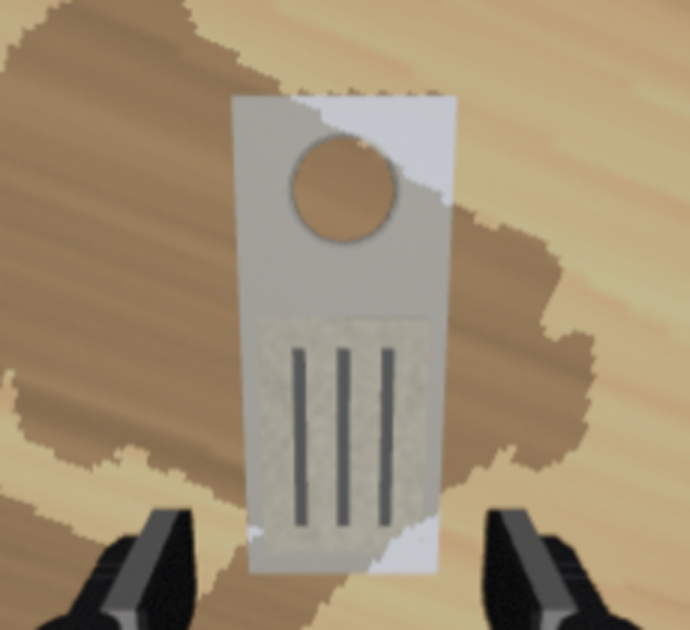

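Request:
{"name": "servo_tool", "arguments": {
  "twist": [
    [0, 0, 0],
    [0, 0, 0],
    [0, 0, 0]
  ],
  "xyz": [
    [0, 0, -0.3],
    [0, 0, -0.2],
    [0, 0, 0]
  ],
  "fingers": [0.62, 0.62, 0.62]
}}

```text
time: 4.2
tool_pos: [0.4173, -0.0128, -0.0051]
tool_rot: [0.581, 0.402, 0.582, -0.403]
contact_force: [-0.0, -0.8, -0.7]
gripper_width: 0.62
```

Request:
{"name": "servo_tool", "arguments": {
  "twist": [
    [0, 0, 0],
    [0, 0, 0],
    [0, 0, 0],
    [0, 0, 0]
  ],
  "xyz": [
    [0, 0, 0],
    [0, 0, 0],
    [0, 0, 0],
    [0, 0, 0]
  ],
  "fingers": [0.3, 0.3, 0.3, 0.3]
}}

```text
time: 4.7
tool_pos: [0.4176, -0.0128, -0.0048]
tool_rot: [0.581, 0.402, 0.581, -0.402]
contact_force: [0.5, 0.5, -0.4]
gripper_width: 0.301
```

```bash
python3 - <<'E'
from h import *
save('wrist','f_wrist.png',crop=(140,60,370,270),k=3)
E
```

```text
(no output)
```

View pics/f_wrist.png

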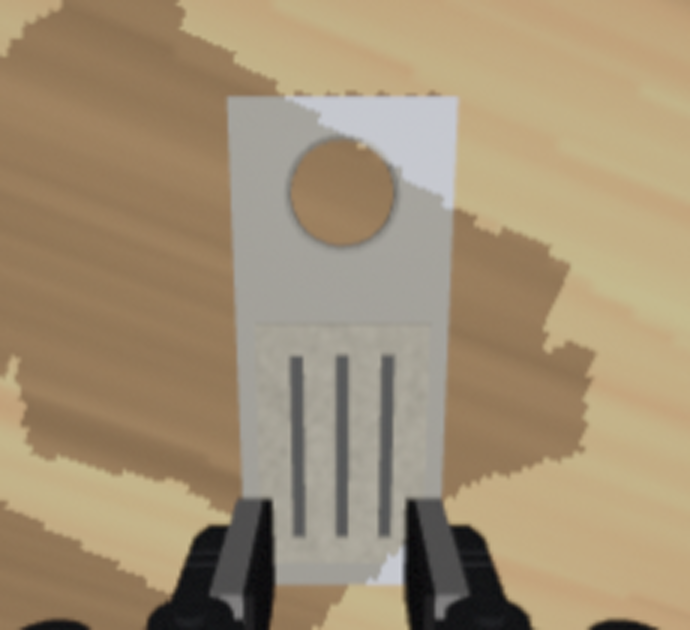

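Request:
{"name": "servo_tool", "arguments": {
  "twist": [
    [0, 0, 0],
    [0, 0, 0],
    [0, 0, 0],
    [0, 0, 0]
  ],
  "xyz": [
    [0, 0, 0],
    [0, 0, 0],
    [0, 0, -0.3],
    [0, 0, 0]
  ],
  "fingers": [0.62, 0.62, 0.62, 0.62]
}}

```text
time: 5.25
tool_pos: [0.4172, -0.0127, -0.0082]
tool_rot: [0.581, 0.402, 0.582, -0.403]
contact_force: [-0.4, -0.1, 0.7]
gripper_width: 0.624
```

Request:
{"name": "servo_tool", "arguments": {
  "twist": [
    [0, 0, 0],
    [0, 0, 0]
  ],
  "xyz": [
    [0, 0, -0.2],
    [0, 0, 0]
  ],
  "fingers": [0.62, 0.62]
}}

```text
time: 5.5
tool_pos: [0.4173, -0.0128, -0.01]
tool_rot: [0.581, 0.402, 0.582, -0.403]
contact_force: [0.1, -0.2, 0.3]
gripper_width: 0.619
```

Request:
{"name": "servo_tool", "arguments": {
  "twist": [
    [0, 0, 0],
    [0, 0, 0]
  ],
  "xyz": [
    [0, 0, -0.2],
    [0, 0, 0]
  ],
  "fingers": [0.62, 0.62]
}}

```text
time: 5.75
tool_pos: [0.4174, -0.0128, -0.012]
tool_rot: [0.581, 0.402, 0.582, -0.403]
contact_force: [-1.2, 0.3, -0.3]
gripper_width: 0.62
```

Request:
{"name": "servo_tool", "arguments": {
  "twist": [
    [0, 0, 0],
    [0, 0, 0]
  ],
  "xyz": [
    [0, 0, -0.2],
    [0, 0, 0]
  ],
  "fingers": [0.62, 0.62]
}}

```text
time: 6.0
tool_pos: [0.4174, -0.0128, -0.014]
tool_rot: [0.581, 0.402, 0.582, -0.403]
contact_force: [-0.7, 0.1, 0.1]
gripper_width: 0.617
```

```bash
python3 - <<'E'
from h import *
save('wrist','g_wrist.png',crop=(140,60,370,270),k=3)
E
```

```text
(no output)
```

View pics/g_wrist.png

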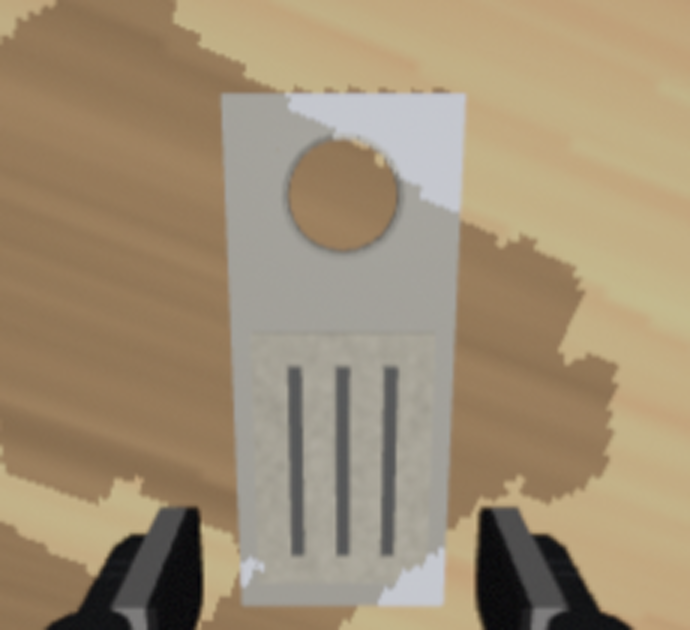

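```bash
python3 - <<'E'
from h import *
np.set_printoptions(precision=1,suppress=True)
s=manip.state();T=q2R(s['tool_rot'])
print(s['contact_force'])
for a in [0,.008,.015,.02,.03,.04]:
  for y in [-.011,0,.011]:
    P=s['tool_pos']+T@np.array([-a,y,.0263]);Q=s['tool_pos']+T@np.array([-a,y,-.0263])
    print(a,y,(proj('wrist',[P,Q],s)-[140,60])*3)
E
```

```text
[0.4 0.7 0.3]
0 -0.011 [[451.2 511. ]
 [238.4 511.3]]
0 0 [[453.  469.9]
 [236.7 470.2]]
0 0.011 [[454.9 427.4]
 [235.  427.7]]
0.008 -0.011 [[455.7 526. ]
 [234.4 526.3]]
0.008 0 [[457.7 483.5]
 [232.6 483.7]]
0.008 0.011 [[459.7 439.4]
 [230.7 439.7]]
0.015 -0.011 [[460.  540.2]
 [230.7 540.4]]
0.015 0 [[462.1 496.3]
 [228.7 496.6]]
0.015 0.011 [[464.4 450.8]
 [226.7 451.1]]
0.02 -0.011 [[463.3 550.9]
 [227.8 551.2]]
0.02 0 [[465.5 506. ]
 [225.7 506.3]]
0.02 0.011 [[467.9 459.5]
 [223.6 459.8]]
0.03 -0.011 [[470.4 574.3]
 [221.6 574.6]]
0.03 0 [[472.9 527.2]
 [219.3 527.5]]
0.03 0.011 [[475.5 478.4]
 [216.9 478.7]]
0.04 -0.011 [[478.4 600.4]
 [214.6 600.7]]
0.04 0 [[481.2 551. ]
 [212.1 551.3]]
0.04 0.011 [[484.1 499.6]
 [209.4 499.9]]
```

Request:
{"name": "servo_tool", "arguments": {
  "twist": [
    [0, 0, 0],
    [0, 0, 0]
  ],
  "xyz": [
    [0, 0, -0.25],
    [0, 0, 0]
  ],
  "fingers": [0.62, 0.62]
}}

```text
time: 6.3
tool_pos: [0.4173, -0.0128, -0.0166]
tool_rot: [0.581, 0.402, 0.582, -0.403]
contact_force: [0.5, -1.1, -0.3]
gripper_width: 0.621
```

Request:
{"name": "servo_tool", "arguments": {
  "twist": [
    [0, 0, 0],
    [0, 0, 0]
  ],
  "xyz": [
    [0, 0, -0.25],
    [0, 0, 0]
  ],
  "fingers": [0.62, 0.62]
}}

```text
time: 6.55
tool_pos: [0.4173, -0.0128, -0.0191]
tool_rot: [0.581, 0.402, 0.582, -0.403]
contact_force: [-0.3, -0.9, -0.2]
gripper_width: 0.623
```

```bash
python3 - <<'E'
from h import *
s=manip.state();T=q2R(s['tool_rot'])
print(proj('side',[s['tool_pos'],s['tool_pos']+[0,0,.02],[.4174,-.0128,0]]), proj('top',[s['tool_pos']]))
save('side','h_side.png',crop=(240,160,400,290),k=5)
save('wrist','h_wrist.png',crop=(140,60,370,270),k=3)
E
```

```text
[[304.5905361  236.35997156]
 [305.21166836 232.13919829]
 [305.15925308 232.32939141]] [[254.66101343 241.66757257]]
```

View pics/h_side.png

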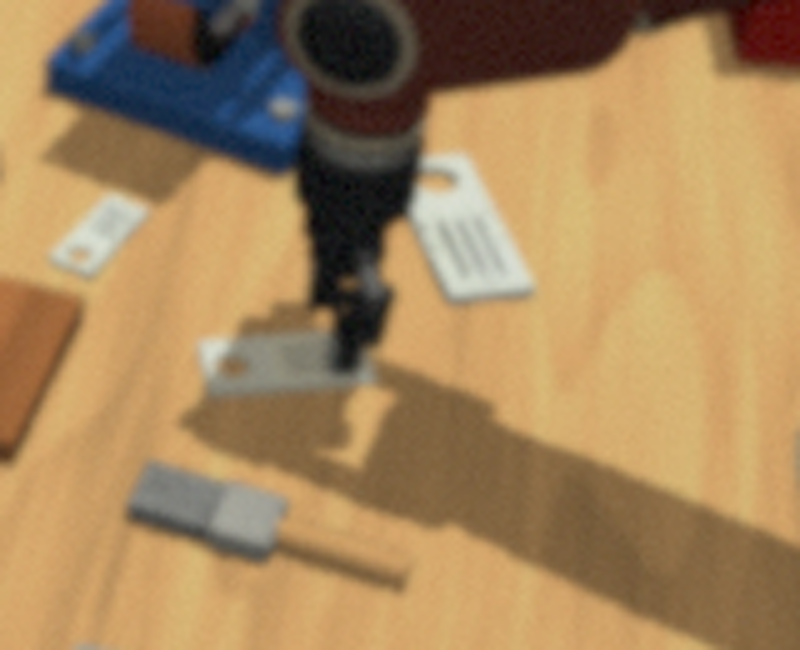

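View pics/h_wrist.png

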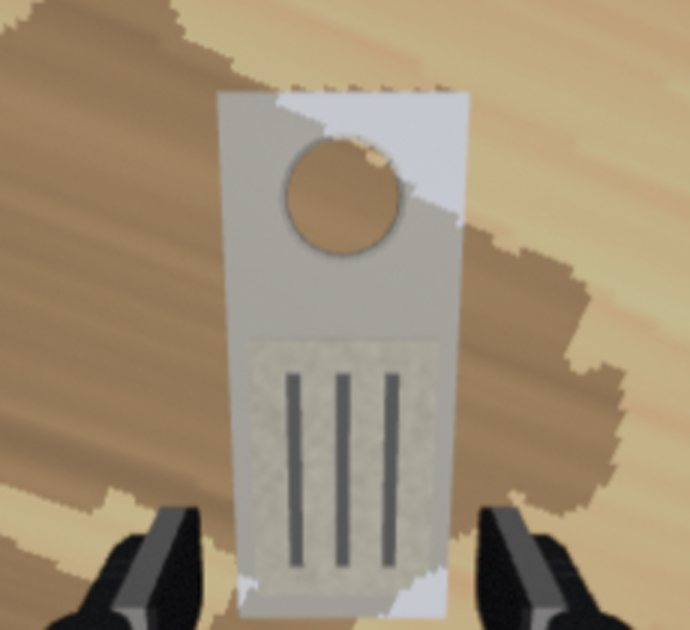

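Request:
{"name": "servo_tool", "arguments": {
  "twist": [
    [0, 0, 0],
    [0, 0, 0]
  ],
  "xyz": [
    [0, 0, -0.4],
    [0, 0, 0]
  ],
  "fingers": [0.62, 0.62]
}}

```text
time: 6.9
tool_pos: [0.4171, -0.0127, -0.0233]
tool_rot: [0.581, 0.402, 0.582, -0.403]
contact_force: [-0.5, -1.0, -0.4]
gripper_width: 0.621
```

Request:
{"name": "servo_tool", "arguments": {
  "twist": [
    [0, 0, 0],
    [0, 0, 0]
  ],
  "xyz": [
    [0, 0, -0.3],
    [0, 0, 0]
  ],
  "fingers": [0.62, 0.62]
}}

```text
time: 7.15
tool_pos: [0.4173, -0.0128, -0.0261]
tool_rot: [0.581, 0.402, 0.582, -0.403]
contact_force: [0.1, 0.3, 0.4]
gripper_width: 0.619
```

Request:
{"name": "servo_tool", "arguments": {
  "twist": [
    [0, 0, 0],
    [0, 0, 0]
  ],
  "xyz": [
    [0, 0, -0.3],
    [0, 0, 0]
  ],
  "fingers": [0.62, 0.62]
}}

```text
time: 7.4
tool_pos: [0.4173, -0.0127, -0.0291]
tool_rot: [0.581, 0.402, 0.582, -0.403]
contact_force: [0.5, 0.1, 0.5]
gripper_width: 0.623
```

Request:
{"name": "servo_tool", "arguments": {
  "twist": [
    [0, 0, 0],
    [0, 0, 0]
  ],
  "xyz": [
    [0, 0, -0.3],
    [0, 0, 0]
  ],
  "fingers": [0.62, 0.62]
}}

```text
time: 7.65
tool_pos: [0.4173, -0.0128, -0.0321]
tool_rot: [0.581, 0.402, 0.582, -0.403]
contact_force: [0.7, 0.3, -0.2]
gripper_width: 0.621
```

```bash
python3 - <<'E'
from h import *
s=log();print(s['tool_pos'],s['contact_force'])
save('wrist','i_wrist.png',crop=(140,60,370,270),k=3)
E
```

```text
[ 0.41730598 -0.01276396 -0.03207265] [ 0.66455708  0.27802891 -0.15082012]
```

View pics/i_wrist.png

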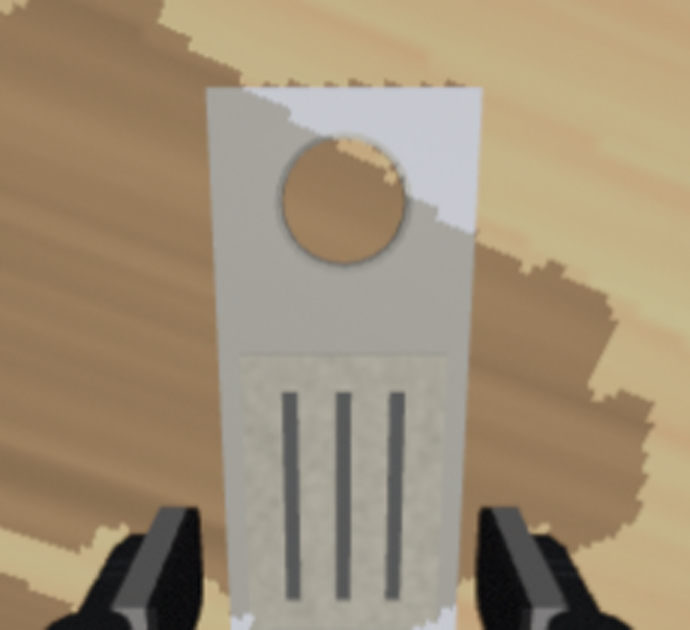

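Request:
{"name": "servo_tool", "arguments": {
  "twist": [
    [0, 0, 0],
    [0, 0, 0]
  ],
  "xyz": [
    [0, 0, -0.3],
    [0, 0, 0]
  ],
  "fingers": [0.62, 0.62]
}}

```text
time: 7.95
tool_pos: [0.4173, -0.0128, -0.0351]
tool_rot: [0.581, 0.402, 0.582, -0.403]
contact_force: [0.1, -0.5, -0.3]
gripper_width: 0.615
```

Request:
{"name": "servo_tool", "arguments": {
  "twist": [
    [0, 0, 0],
    [0, 0, 0]
  ],
  "xyz": [
    [0, 0, -0.2],
    [0, 0, 0]
  ],
  "fingers": [0.62, 0.62]
}}

```text
time: 8.2
tool_pos: [0.4174, -0.0128, -0.037]
tool_rot: [0.581, 0.402, 0.582, -0.403]
contact_force: [0.8, 0.0, 1.0]
gripper_width: 0.616
```

Request:
{"name": "servo_tool", "arguments": {
  "twist": [
    [0, 0, 0],
    [0, 0, 0]
  ],
  "xyz": [
    [0, 0, -0.2],
    [0, 0, 0]
  ],
  "fingers": [0.62, 0.62]
}}

```text
time: 8.45
tool_pos: [0.4174, -0.0128, -0.039]
tool_rot: [0.581, 0.402, 0.582, -0.403]
contact_force: [-0.8, 0.2, -0.4]
gripper_width: 0.623
```

Now close and see whether it stops on the tag (expected width about 0.54).

Request:
{"name": "servo_tool", "arguments": {
  "twist": [
    [0, 0, 0],
    [0, 0, 0],
    [0, 0, 0]
  ],
  "xyz": [
    [0, 0, 0],
    [0, 0, 0],
    [0, 0, 0]
  ],
  "fingers": [0.5, 0.4, 0.4]
}}

```text
time: 8.82
tool_pos: [0.4179, -0.0129, -0.0383]
tool_rot: [0.582, 0.403, 0.581, -0.402]
contact_force: [-1.2, 0.3, 4.9]
gripper_width: 0.505
```

Request:
{"name": "servo_tool", "arguments": {
  "twist": [
    [0, 0, 0],
    [0, 0, 0],
    [0, 0, 0]
  ],
  "xyz": [
    [0, 0, 0.1],
    [0, 0, 3],
    [0, 0, 0]
  ],
  "fingers": [0.2, 0.2, 0.2]
}}

```text
time: 9.2
tool_pos: [0.4195, -0.0132, -0.0062]
tool_rot: [0.583, 0.403, 0.58, -0.402]
contact_force: [0.6, 0.6, -0.3]
gripper_width: 0.508
```

```bash
python3 - <<'E'
from h import *
s=log();print(s['tool_pos'],s['contact_force'],s['gripper_width'])
save('wrist','j_wrist.png')
save('side','j_side.png',crop=(240,160,400,290),k=4)
E
```

```text
[ 0.41945327 -0.01322879 -0.00623559] [ 0.55925298  0.56822447 -0.28954515] 0.5082185507164259
```

View pics/j_wrist.png

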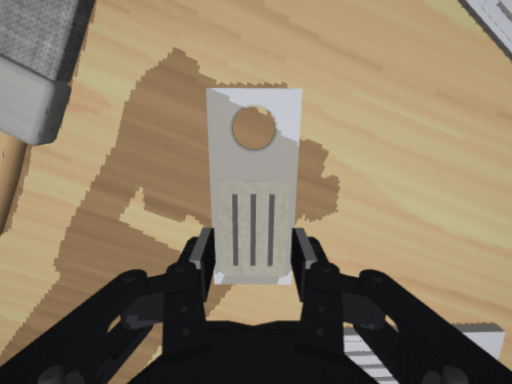

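View pics/j_side.png

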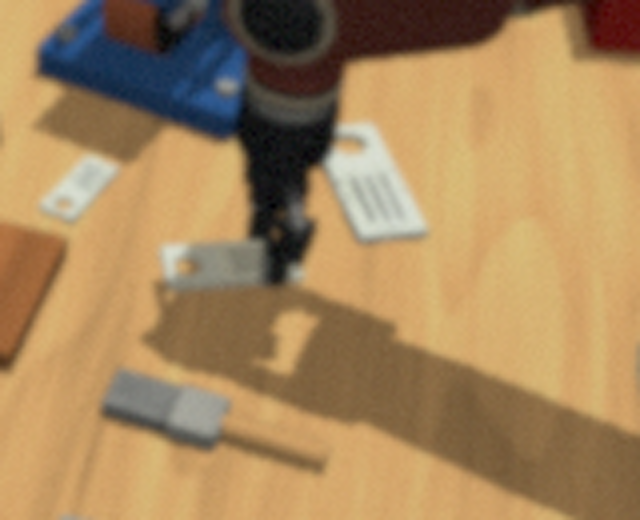

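```bash
cat fit.py 2>/dev/null; python3 - <<'E'
from h import *
np.set_printoptions(precision=4,suppress=True)
s=manip.state();T=q2R(s['tool_rot']);t=s['tool_pos']
print('tool x',T[:,0],'y',T[:,1])
o,v=ray('wrist',[(208,89),(302,89),(291,285),(214,283),(254,127)],s)
ol=(o-t)@T; vl=v@T
for a in [-.040,-.0443]:
    P=ol+vl*((a-ol[0])/vl[:,:1]); print(a,P,np.linalg.norm(P[0]-P[1]),np.linalg.norm(P[2]-P[3]),P[:2,1].mean()-P[2:4,1].mean())
# side-camera check of finger tip
for a in [0,.02,.04]:
    print(a,proj('side',[t-T[:,0]*a+T[:,2]*b for b in(-.025,.025)]))
for l in open('log.jsonl'):
    d=json.loads(l);print(np.array(d['joint_pos']),np.array(d['tool_pos']))
E
```

```text
tool x [-0.0002  0.     -1.    ] y [ 0.936   0.3521 -0.0001]
-0.04 [[-0.04    0.0851 -0.0235]
 [-0.04    0.085   0.0226]
 [-0.04   -0.0285  0.0219]
 [-0.04   -0.027  -0.0255]
 [-0.04    0.0669 -0.0009]] 0.04614422247140853 0.04747647309322482 0.11273366599860361
-0.0443 [[-0.0443  0.0848 -0.0228]
 [-0.0443  0.0848  0.0219]
 [-0.0443 -0.0252  0.0212]
 [-0.0443 -0.0238 -0.0248]
 [-0.0443  0.0672 -0.0009]] 0.044729423063465786 0.04602082637461073 0.1092772089305738
0 [[306.6315 239.6316]
 [303.2894 228.7983]]
0.02 [[307.2881 235.3546]
 [303.8881 224.5385]]
0.04 [[307.958  230.9828]
 [304.4986 220.1879]]
[-0.4753 -0.6572  2.1768  0.0001  1.6199  0.6965] [ 0.3489 -0.0961  0.1936]
[-0.2195 -0.4889  2.0729  0.0004  1.5585  0.9856] [ 0.4144 -0.0163  0.1931]
[-0.2244 -0.2825  2.2454 -0.0001  1.1788  0.988 ] [ 0.4144 -0.0185  0.0084]
[-0.2091 -0.2583  2.243  -0.0001  1.1579  1.0017] [ 0.4171 -0.0127 -0.0003]
[-0.2092 -0.1949  2.2543 -0.      1.0827  1.0017] [ 0.4173 -0.0128 -0.0321]
[-0.2093 -0.2454  2.2443  0.      1.138   1.0018] [ 0.4195 -0.0132 -0.0062]
```

```bash
cat > kin.py <<'E'
import numpy as np, json
from scipy.spatial.transform import Rotation as R
from scipy.optimize import least_squares
def Ry(a): return R.from_euler('y',a).as_matrix()
def Rz(a): return R.from_euler('z',a).as_matrix()
def fk(p,q):
    a,h,L1,L2,d,e,Lt,dw=p
    B=Rz(q[0]); A=B@Ry(q[1]); F=A@Ry(q[2]); 
    P=B@np.array([a,0,h])+A@np.array([0,0,L1])+F@np.array([e,0,L2])+B@np.array([0,d,0])
    W=F@Rz(q[3])@Ry(q[4]); H=W@Rz(q[5])
    P=P+W@np.array([0,dw,Lt])
    # tool x = H z ; j6=0 down: tool y = arm left
    X=H[:,2]; Y=H@np.array([0,1,0]); Z=np.cross(X,Y)
    return P,np.c_[X,Y,Z]
def data():
    D=[(np.array([-1.28998106e+00,5.32180583e-02,1.61398378,-3.756e-05,1.47601251,-1.19047e-01]),np.array([0.24311467,-0.57517585,0.19223443]),np.array([0.58889623,0.39109916,0.58978706,-0.39037662]))]
    for l in open('log.jsonl'):
        x=json.loads(l);D.append((np.array(x['joint_pos']),np.array(x['tool_pos']),np.array(x['tool_rot'])))
    return D
def fit(x0=(0,.35,.4,.4,.07,0,.3,0),prior=1e-3):
    D=data();x0=np.array(x0)
    def f(p): return np.concatenate([fk(p,q)[0]-t for q,t,_ in D]+[prior*(p-x0)])
    return least_squares(f,x0).x
E
python3 - <<'E'
from kin import *
np.set_printoptions(precision=4,suppress=True)
p=fit();print(p)
for q,t,r in data():
    P,M=fk(p,q);print(P-t,abs(M-R.from_quat(r[[1,2,3,0]]).as_matrix()).max())
E
```

```text
[0.     0.2414 0.4264 0.6099 0.0722 0.0957 0.3211 0.002 ]
[-0. -0.  0.] 4.2594419552566265e-07
[ 0. -0. -0.] 2.220446049250313e-16
[-0.  0.  0.] 2.220446049250313e-16
[-0.  0. -0.] 5.551115123125783e-16
[-0.  0. -0.] 2.7755575615628914e-16
[-0.  0.  0.] 3.3767476662061036e-16
[ 0. -0.  0.] 3.3306690738754696e-16
```

```bash
cat >> kin.py <<'E'
LO=np.array([-3.01,-1.01,.06,-1.02,.09,-3.14]);HI=np.array([3.01,2.22,2.58,4.17,2.62,3.14])
def ik(p,t,M,q0):
    def f(q):
        P,N=fk(p,q); return np.r_[(P-t)*10,(R.from_matrix(N.T@M)).as_rotvec()]
    s=least_squares(f,np.clip(q0,LO+1e-3,HI-1e-3),bounds=(LO,HI)); return s.x,np.abs(s.fun).max()
EYE=np.array([-.041,.067,-.001])
def mat(az,tilt):  # tilt 0: down, pi/2 horizontal; tool y initially at az
    f=np.array([np.cos(az),np.sin(az),0]);u=np.array([0,0,1.])
    X=-np.cos(tilt)*u+np.sin(tilt)*f; Y=np.cos(tilt)*f+np.sin(tilt)*u
    return np.c_[X,Y,np.cross(X,Y)]
E
python3 - <<'E'
from kin import *
np.set_printoptions(precision=3,suppress=True)
p=fit();q0=data()[-1][0]
eye=np.array([.575,.326,.16])
for az in [.15]:
  q=q0
  for tl in np.radians([0,15,30,45,60,75,90]):
    M=mat(az,tl); t=eye-M@EYE
    q,e=ik(p,t,M,q); print(np.degrees(tl).round(),t,q,round(e,4))
  # random restarts at 90 and 60
  rng=np.random.default_rng(0)
  for tl in (60,75,90):
    S=set()
    for _ in range(60):
      M=mat(az,np.radians(tl)); qq,e=ik(p,eye-M@EYE,M,rng.uniform(LO,HI))
      if e<1e-3: S.add(tuple(qq.round(2)))
    print(tl,S)
E
```

```text
0.0 [0.509 0.315 0.119] [0.43  0.047 1.746 0.    1.349 1.851] 0.0
15.0 [0.522 0.317 0.103] [ 0.467 -0.079  1.916 -0.093  1.056  1.923] 0.0
30.0 [0.538 0.319 0.091] [ 0.507 -0.161  2.07  -0.258  0.753  2.073] 0.0
45.0 [0.557 0.322 0.084] [ 0.546 -0.176  2.193 -0.653  0.465  2.458] 0.0
60.0 [0.577 0.325 0.081] [ 0.518 -0.151  2.239 -1.02   0.284  2.794] 0.124
75.0 [0.597 0.328 0.085] [ 0.428 -0.143  2.254 -1.02   0.09   2.717] 0.3284
90.0 [0.616 0.331 0.093] [ 0.42  -0.121  2.218 -1.02   0.09   2.691] 0.5735
60 set()
75 {(np.float64(0.59), np.float64(0.08), np.float64(2.27), np.float64(3.91), np.float64(0.64), np.float64(-2.11))}
90 {(np.float64(0.59), np.float64(0.32), np.float64(2.21), np.float64(3.66), np.float64(1.02), np.float64(-1.86))}
```

```bash
python3 - <<'E'
from kin import *
np.set_printoptions(precision=3,suppress=True)
p=fit();q0=data()[-1][0]
for eye in ([.578,.327,.15],[.578,.327,.165]):
 for az in [.15,.3,.4,.5,.6,.7]:
  q=q0;last=None
  for tl in range(0,91,3):
    M=mat(az,np.radians(tl)); t=np.array(eye)-M@EYE
    q,e=ik(p,t,M,q)
    if e<2e-3 and q[4]>.12 and q[3]>-.97: last=(tl,q)
  print(eye[2],az,last)
E
```

```text
0.15 0.15 (48, array([ 0.552, -0.14 ,  2.207, -0.836,  0.402,  2.643]))
0.15 0.3 (51, array([ 0.467, -0.175,  2.266, -0.665,  0.212,  2.33 ]))
0.15 0.4 (51, array([ 0.402, -0.193,  2.283, -0.011,  0.161,  1.583]))
0.15 0.5 (90, array([ 0.339,  0.307,  2.265,  2.951,  1.009, -1.468]))
0.15 0.6 (90, array([ 0.267,  0.31 ,  2.261,  2.752,  1.035, -1.364]))
0.15 0.7 (90, array([ 0.2  ,  0.319,  2.247,  2.564,  1.073, -1.269]))
0.165 0.15 (51, array([ 0.558, -0.159,  2.22 , -0.954,  0.388,  2.754]))
0.165 0.3 (54, array([ 0.471, -0.194,  2.279, -0.853,  0.183,  2.517]))
0.165 0.4 (51, array([ 0.402, -0.227,  2.28 , -0.009,  0.198,  1.581]))
0.165 0.5 (90, array([ 0.339,  0.258,  2.278,  2.947,  0.974, -1.46 ]))
0.165 0.6 (90, array([ 0.267,  0.261,  2.274,  2.743,  1.002, -1.348]))
0.165 0.7 (90, array([ 0.2  ,  0.272,  2.26 ,  2.554,  1.044, -1.248]))
```

Request:
{"name": "servo_tool", "arguments": {
  "twist": [
    [0, 0, 0],
    [0, 0, 0],
    [0, 0, 0],
    [0, 0, 0.05],
    [0, 0, 0.05],
    [0, 0, 0.05],
    [0, 0, 0.05],
    [0, 0, 0.04]
  ],
  "xyz": [
    [0, 0, 6],
    [0, 0, 6],
    [0, 0, 6],
    [1.5, 5, 0],
    [1.5, 5, 0],
    [1.5, 5, 0],
    [1.5, 5, 0],
    [1, 4, 0]
  ],
  "fingers": [0.2, 0.2, 0.2, 0.2, 0.2, 0.2, 0.2, 0.2]
}}

```text
time: 10.3
tool_pos: [0.4871, 0.2289, 0.1699]
tool_rot: [0.625, 0.328, 0.627, -0.33]
contact_force: [0.2, -0.0, -0.2]
gripper_width: 0.508
```

```bash
python3 - <<'E'
from h import *
from kin import *
np.set_printoptions(precision=3,suppress=True)
s=log();print(s['time'],s['tool_pos'].round(4),s['gripper_width'],s['joint_pos'])
save('wrist','k_wrist.png')
p=fit()
q=s['joint_pos'];eye=np.array([.578,.327,.155])
for az in (.6,.7,.85,1.0):
  q=s['joint_pos'];Q=[]
  for tl in range(0,91,5):
    M=mat(az,np.radians(tl)); q,e=ik(p,eye-M@EYE,M,q); Q.append(q)
  Q=np.array(Q);print(az,abs(np.diff(Q,axis=0)).max(0),Q[:,4].min(),Q[-1],np.round(np.diff(Q[:,3]),2))
E
```

```text
10.3 [0.487 0.229 0.17 ] 0.5081967404718722 [ 0.301 -0.138  1.837 -0.     1.446  1.27 ]
0.6 [0.011 0.087 0.063 0.505 0.138 0.503] 0.2803265475052621 [ 0.268  0.293  2.265  2.749  1.023 -1.359] [0.02 0.02 0.03 0.04 0.04 0.06 0.08 0.11 0.17 0.27 0.43 0.5  0.39 0.24
 0.14 0.09 0.06 0.05]
0.7 [0.016 0.086 0.062 0.337 0.126 0.336] 0.4118925546211077 [ 0.201  0.303  2.251  2.561  1.063 -1.262] [0.03 0.04 0.04 0.05 0.06 0.08 0.1  0.14 0.19 0.25 0.32 0.34 0.29 0.22
 0.16 0.11 0.08 0.06]
0.85 [0.022 0.081 0.059 0.223 0.108 0.221] 0.5988883809160414 [ 0.114  0.33   2.212  2.309  1.139 -1.14 ] [0.05 0.05 0.06 0.07 0.08 0.1  0.12 0.15 0.18 0.21 0.22 0.22 0.2  0.17
 0.14 0.11 0.09 0.07]
1.0 [0.028 0.075 0.055 0.17  0.092 0.165] 0.763743519254075 [ 0.047  0.368  2.153  2.095  1.228 -1.043] [0.06 0.07 0.07 0.08 0.1  0.11 0.13 0.14 0.16 0.17 0.17 0.17 0.15 0.14
 0.12 0.1  0.09 0.08]
```

View pics/k_wrist.png

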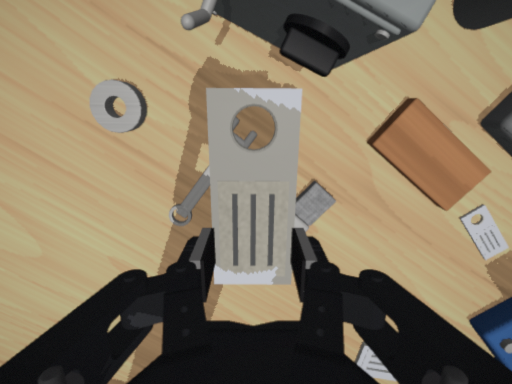

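```bash
python3 - <<'E'
from h import *
from kin import *
np.set_printoptions(precision=4,suppress=True)
s=log()
print(onz('wrist',[(192,20)],.182,s),s['tool_pos'],q2R(s['tool_rot'])@EYE+s['tool_pos'])
E
```

```text
[[0.5684 0.3303 0.182 ]] [0.4875 0.2326 0.1699] [0.5422 0.2714 0.2109]
```

```bash
cat > plan.py <<'E'
from h import *
from kin import *
np.set_printoptions(precision=3,suppress=True)
def delta(eye,az,tilt,s=None):
    s=s or manip.state(); T=q2R(s['tool_rot']);M=mat(az,np.radians(tilt)); t=np.array(eye)-M@EYE
    w=R.from_matrix(M@T.T).as_rotvec(); d=(t-s['tool_pos'])*100
    q,e=ik(fit(),t,M,s['joint_pos'])
    print('cm',d,'rot',w,'deg',np.degrees(np.linalg.norm(w)).round(1),'| now eye',T@EYE+s['tool_pos'],'| ik',e.round(4),q-s['joint_pos'])
E
python3 - <<'E'
from plan import *
delta([.5675,.329,.212],.7,15)
E
```

```text
cm [ 3.923  6.08  -1.485] rot [ 0.156 -0.211  0.094] deg 16.0 | now eye [0.542 0.271 0.211] | ik 0.0 [ 0.03  -0.026  0.067  0.098 -0.286 -0.093]
```

Request:
{"name": "servo_tool", "arguments": {
  "twist": [
    [0, 0, 0.09],
    [0.08, -0.1, 0],
    [0.08, -0.11, 0],
    [0, 0, 0],
    [0, 0, 0]
  ],
  "xyz": [
    [1, 1.6, 0],
    [1, 1.6, -0.5],
    [1, 1.6, -0.5],
    [0.8, 1.1, -0.4],
    [0, 0, 0]
  ],
  "fingers": [0.2, 0.2, 0.2, 0.2, 0.2]
}}

```text
time: 10.98
tool_pos: [0.5257, 0.2865, 0.1572]
tool_rot: [0.677, 0.38, 0.592, -0.217]
contact_force: [-0.0, 0.5, -0.6]
gripper_width: 0.507
```

```bash
python3 - <<'E'
from plan import *
s=log();p=fit();print(p)
for q,t,r in data():
    P,M=fk(p,q);print(P-t,abs(M-R.from_quat(r[[1,2,3,0]]).as_matrix()).max().round(3))
delta([.5675,.329,.205],.7,15,s)
save('wrist','l_wrist.png')
E
```

```text
[ 0.     0.238  0.426  0.61   0.074  0.096  0.318 -0.   ]
[-0.  0. -0.] 0.0
[ 0. -0. -0.] 0.0
[ 0. -0. -0.] 0.0
[ 0. -0.  0.] 0.0
[ 0. -0.  0.] 0.0
[ 0. -0.  0.] 0.0
[ 0. -0.  0.] 0.0
[-0. -0. -0.] 0.0
[-0. -0. -0.] 0.0
[0. 0. 0.] 0.0
cm [ 0.106  0.692 -0.911] rot [0.008 0.005 0.011] deg 0.8 | now eye [0.567 0.322 0.214] | ik 0.0 [ 0.005  0.02  -0.002  0.012 -0.015 -0.01 ]
```

View pics/l_wrist.png

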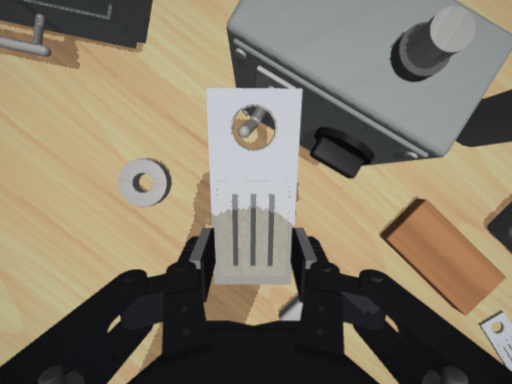

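```bash
python3 - <<'E'
from plan import *
save('wrist','m_wrist.png',crop=(190,70,320,190),k=5)
s=manip.state()
print(onz('wrist',[(243,130),(254,127)],.182,s),s['tool_pos'])
d=vision.get_calibration('wrist')
E
```

```text
[[0.567 0.33  0.182]
 [0.573 0.325 0.182]] [0.526 0.286 0.158]
```

View pics/m_wrist.png

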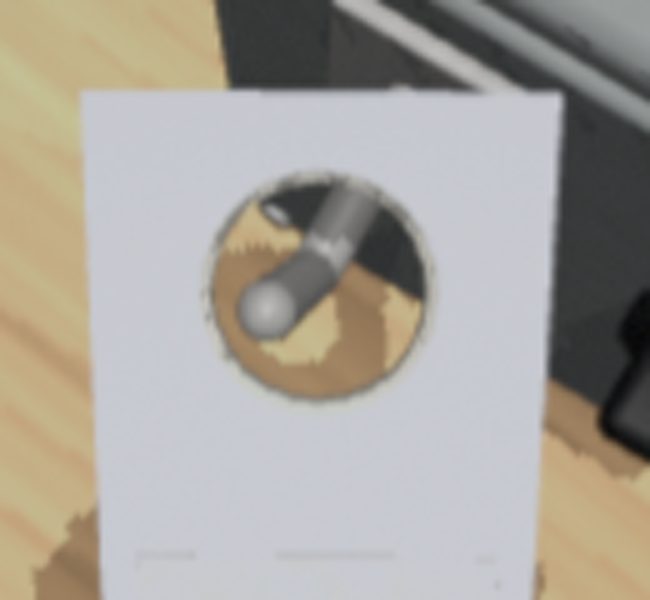

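Request:
{"name": "servo_tool", "arguments": {
  "twist": [
    [0, 0, 0],
    [0, 0, 0],
    [0, 0, 0]
  ],
  "xyz": [
    [0, 0.7, 0],
    [0, 0, -0.6],
    [0, 0, 0]
  ],
  "fingers": [0.2, 0.2, 0.2]
}}

```text
time: 11.45
tool_pos: [0.5251, 0.2931, 0.1513]
tool_rot: [0.677, 0.381, 0.592, -0.217]
contact_force: [-0.5, 0.8, -1.1]
gripper_width: 0.506
```

```bash
python3 - <<'E'
from plan import *
s=log()
delta([.568,.330,.188],.7,15,s)
save('wrist','n_wrist.png',crop=(190,70,320,190),k=5)
E
```

```text
cm [ 0.215  0.132 -2.025] rot [0.007 0.007 0.011] deg 0.8 | now eye [0.566 0.329 0.208] | ik 0.0 [-0.006  0.027  0.01   0.016 -0.032 -0.024]
```

View pics/n_wrist.png

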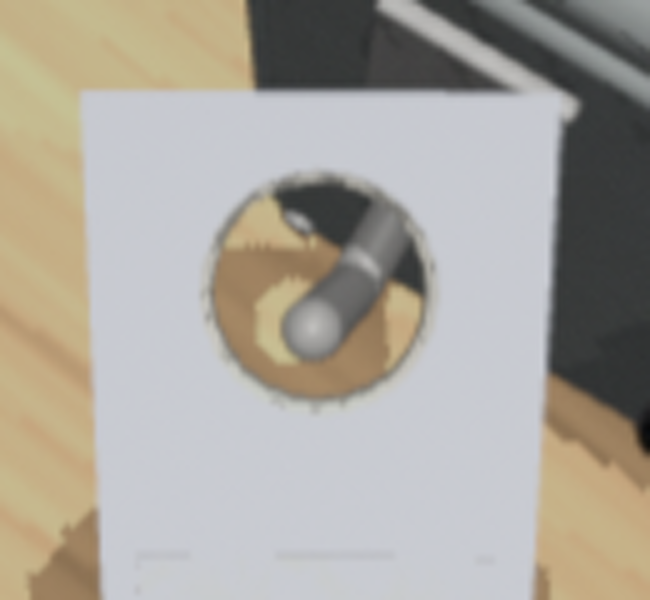

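Request:
{"name": "servo_tool", "arguments": {
  "twist": [
    [0, 0, 0],
    [0, 0, 0],
    [0, 0, 0]
  ],
  "xyz": [
    [0.1, 0.1, -1],
    [0.1, 0.1, -1],
    [0, 0, 0]
  ],
  "fingers": [0.2, 0.2, 0.2]
}}

```text
time: 11.88
tool_pos: [0.5265, 0.2948, 0.1301]
tool_rot: [0.676, 0.381, 0.592, -0.217]
contact_force: [-0.2, -0.1, -0.6]
gripper_width: 0.508
```

```bash
python3 - <<'E'
from plan import *
s=log()
delta([.574,.331,.170],.7,15,s)
save('wrist','o_wrist.png',crop=(190,70,320,190),k=5)
E
```

```text
cm [ 0.675  0.059 -1.707] rot [0.008 0.005 0.011] deg 0.8 | now eye [0.567 0.33  0.187] | ik 0.0 [-0.01   0.034 -0.001  0.017 -0.029 -0.029]
```

View pics/o_wrist.png

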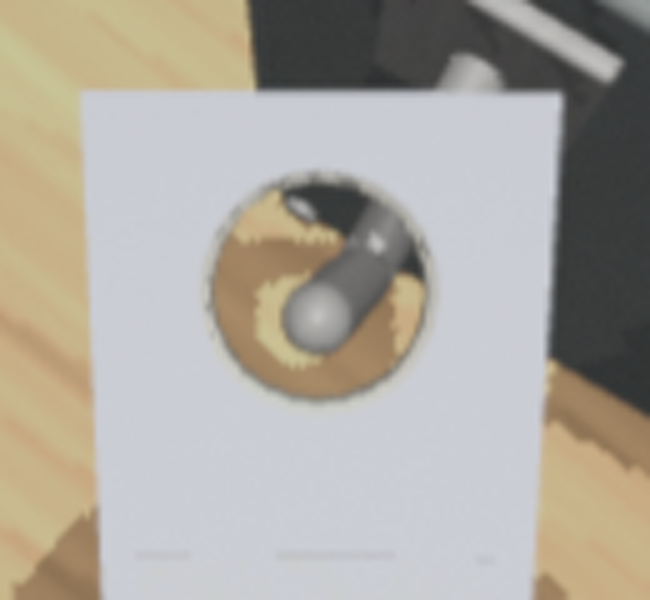

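Request:
{"name": "servo_tool", "arguments": {
  "twist": [
    [0, 0, 0],
    [0, 0, 0],
    [0, 0, 0],
    [0, 0, 0]
  ],
  "xyz": [
    [0.3, 0.05, -0.8],
    [0.4, 0.05, -0.9],
    [0.4, 0.1, -0.8],
    [0, 0, 0]
  ],
  "fingers": [0.2, 0.2, 0.2, 0.2]
}}

```text
time: 12.42
tool_pos: [0.5381, 0.2969, 0.1058]
tool_rot: [0.677, 0.381, 0.592, -0.217]
contact_force: [0.4, -0.5, -0.2]
gripper_width: 0.51
```

```bash
python3 - <<'E'
from plan import *
s=log();print(s['contact_force'])
delta([.580,.332,.155],.7,35,s)
save('wrist','p_wrist.png',crop=(190,70,320,190),k=5)
E
```

```text
[ 0.361 -0.51  -0.183]
cm [ 1.853  1.411 -2.278] rot [ 0.231 -0.262  0.013] deg 20.0 | now eye [0.579 0.332 0.163] | ik 0.0 [-0.069 -0.098  0.214  0.305 -0.397 -0.293]
```

View pics/p_wrist.png

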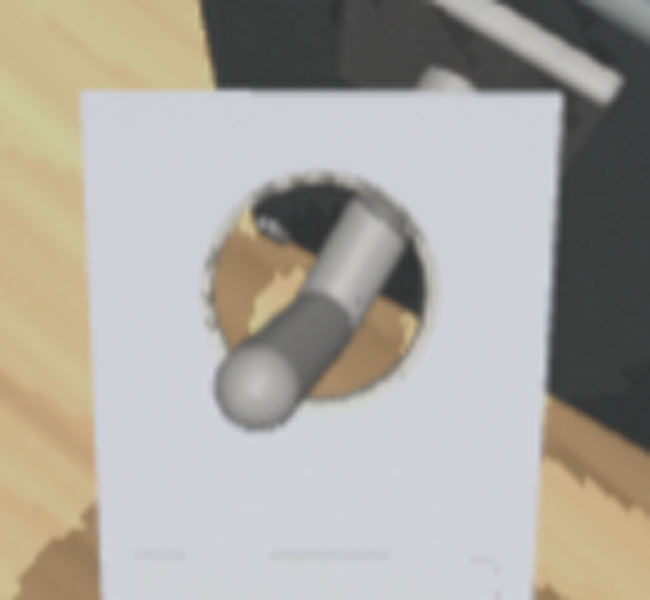

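Request:
{"name": "servo_tool", "arguments": {
  "twist": [
    [0.058, -0.066, 0.003],
    [0.058, -0.066, 0.003],
    [0.058, -0.066, 0.003],
    [0.058, -0.066, 0.003],
    [0, 0, 0]
  ],
  "xyz": [
    [0.45, 0.35, -0.6],
    [0.45, 0.35, -0.6],
    [0.45, 0.35, -0.55],
    [0.5, 0.35, -0.5],
    [0, 0, 0]
  ],
  "fingers": [0.2, 0.2, 0.2, 0.2, 0.2]
}}

```text
time: 13.1
tool_pos: [0.5553, 0.3103, 0.0827]
tool_rot: [0.701, 0.478, 0.522, -0.092]
contact_force: [0.1, 0.2, -1.0]
gripper_width: 0.507
```

```bash
python3 - <<'E'
from plan import *
s=log();print(s['contact_force'],s['gripper_width'])
delta([.581,.332,.152],.7,52,s)
delta([.581,.332,.152],.7,45,s)
save('wrist','q_wrist.png',crop=(190,70,320,190),k=5)
E
```

```text
[ 0.098  0.17  -1.019] 0.5066209701030153
cm [ 1.948  1.517 -0.871] rot [ 0.19  -0.227  0.001] deg 17.0 | now eye [0.579 0.331 0.155] | ik 0.0 [-0.046  0.025  0.124  0.71  -0.25  -0.702]
cm [ 1.226  0.908 -0.704] rot [ 0.111 -0.134  0.001] deg 10.0 | now eye [0.579 0.331 0.155] | ik 0.0 [-0.028  0.004  0.079  0.329 -0.175 -0.325]
```

View pics/q_wrist.png

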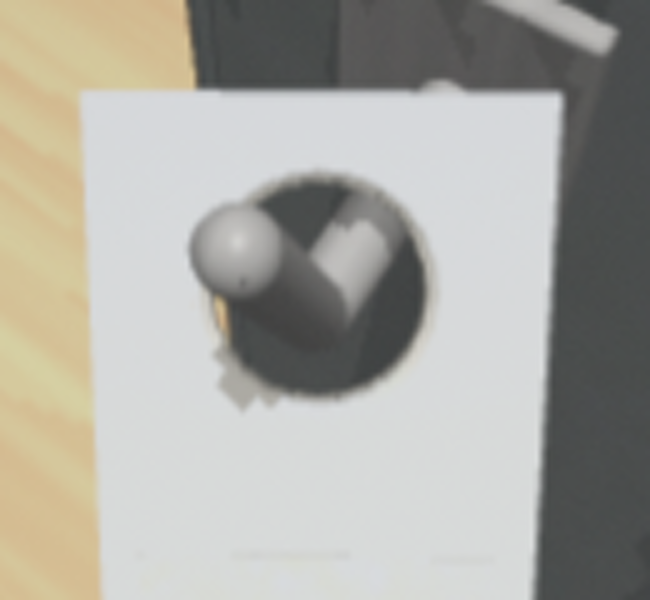

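Request:
{"name": "servo_tool", "arguments": {
  "twist": [
    [0.038, -0.045, 0],
    [0.038, -0.045, 0],
    [0.038, -0.045, 0],
    [0.038, -0.046, 0],
    [0.038, -0.046, 0],
    [0, 0, 0]
  ],
  "xyz": [
    [0.4, 0.3, -0.3],
    [0.4, 0.3, -0.2],
    [0.4, 0.3, -0.2],
    [0.4, 0.3, -0.15],
    [0.4, 0.3, 0],
    [0, 0, 0]
  ],
  "fingers": [0.2, 0.2, 0.2, 0.2, 0.2, 0.2]
}}

```text
time: 13.9
tool_pos: [0.577, 0.3265, 0.0761]
tool_rot: [0.707, 0.55, 0.445, 0.014]
contact_force: [-0.4, 0.3, -0.7]
gripper_width: 0.513
```

```bash
python3 - <<'E'
from plan import *
s=log();print(s['contact_force'],s['gripper_width'],s['joint_pos'])
delta([.583,.332,.150],.7,66,s)
save('wrist','r_wrist.png',crop=(190,70,320,190),k=5)
E
```

```text
[-0.352  0.276 -0.688] 0.5128935665622011 [ 0.227 -0.16   2.254  1.107  0.413  0.196]
cm [ 1.443  1.13  -0.395] rot [ 0.156 -0.185  0.001] deg 13.9 | now eye [0.583 0.333 0.154] | ik 0.0 [-0.026  0.121  0.047  0.89   0.088 -0.892]
```

View pics/r_wrist.png

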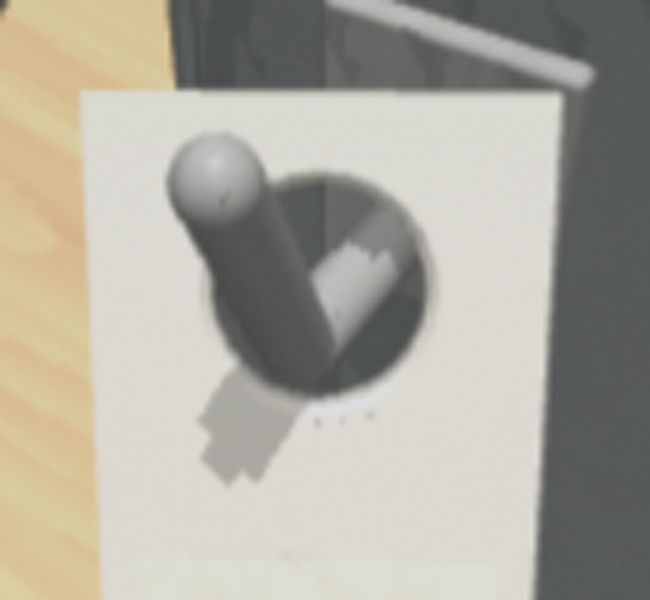

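Request:
{"name": "servo_tool", "arguments": {
  "twist": [
    [0.031, -0.037, 0],
    [0.031, -0.037, 0],
    [0.031, -0.037, 0],
    [0.031, -0.037, 0],
    [0.031, -0.037, 0],
    [0, 0, 0]
  ],
  "xyz": [
    [0.3, 0.25, -0.3],
    [0.3, 0.25, -0.2],
    [0.3, 0.25, -0.15],
    [0.3, 0.2, -0.1],
    [0.25, 0.2, 0],
    [0, 0, 0]
  ],
  "fingers": [0.2, 0.2, 0.2, 0.2, 0.2, 0.2]
}}

```text
time: 14.7
tool_pos: [0.5923, 0.3381, 0.0693]
tool_rot: [0.7, 0.599, 0.375, 0.099]
contact_force: [-0.4, -0.3, 0.0]
gripper_width: 0.511
```

```bash
python3 - <<'E'
from plan import *
s=log();print(s['contact_force'],s['gripper_width'],s['joint_pos'])
delta([.584,.332,.145],.65,80,s)
save('wrist','s_wrist.png',crop=(190,70,320,190),k=5)
E
```

```text
[-0.412 -0.332  0.017] 0.5105745960293288 [ 0.202 -0.029  2.299  2.013  0.503 -0.713]
cm [1.521 1.046 0.258] rot [ 0.153 -0.19  -0.049] deg 14.3 | now eye [0.584 0.332 0.147] | ik 0.0 [ 0.026  0.196 -0.014  0.523  0.285 -0.481]
```

View pics/s_wrist.png

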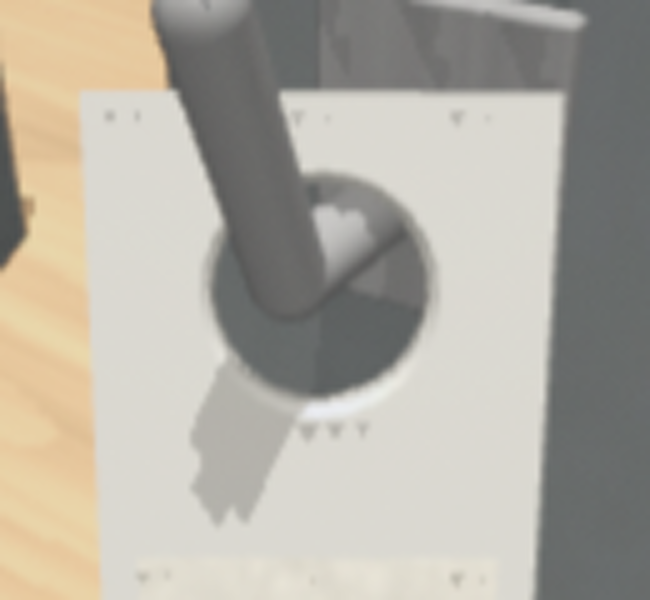

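Very good. The hook passes through the eye, so I'll continue to 80° and then 90° with less yaw.

Request:
{"name": "servo_tool", "arguments": {
  "twist": [
    [0.031, -0.038, -0.01],
    [0.031, -0.038, -0.01],
    [0.031, -0.038, -0.01],
    [0.03, -0.038, -0.01],
    [0.03, -0.038, -0.01],
    [0, 0, 0]
  ],
  "xyz": [
    [0.3, 0.2, 0],
    [0.3, 0.2, 0],
    [0.3, 0.2, 0.05],
    [0.3, 0.2, 0.05],
    [0.3, 0.2, 0.1],
    [0, 0, 0]
  ],
  "fingers": [0.2, 0.2, 0.2, 0.2, 0.2, 0.2]
}}

```text
time: 15.5
tool_pos: [0.6076, 0.3487, 0.0722]
tool_rot: [0.687, 0.648, 0.283, 0.167]
contact_force: [0.8, -1.4, 1.4]
gripper_width: 0.509
```

```bash
python3 - <<'E'
from plan import *
s=log();print(s['contact_force'],s['gripper_width'],s['joint_pos'])
delta([.584,.332,.144],.5,88,s)
save('wrist','t_wrist.png')
E
```

```text
[ 0.799 -1.359  1.353] 0.5087058422379803 [ 0.228  0.168  2.284  2.537  0.79  -1.195]
cm [1.075 0.097 0.339] rot [ 0.075 -0.116 -0.15 ] deg 11.7 | now eye [0.584 0.332 0.145] | ik 0.0 [ 0.109  0.128 -0.032  0.403  0.162 -0.264]
```

View pics/t_wrist.png

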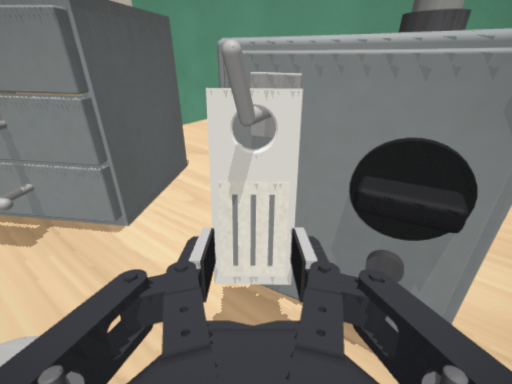

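Request:
{"name": "servo_tool", "arguments": {
  "twist": [
    [0.02, -0.03, -0.05],
    [0.02, -0.03, -0.05],
    [0.02, -0.03, -0.05],
    [0.02, -0.03, -0.05],
    [0, 0, -0.05],
    [0, 0, 0]
  ],
  "xyz": [
    [0.3, 0, 0.1],
    [0.3, 0, 0.1],
    [0.3, 0, 0.1],
    [0.2, 0.1, 0],
    [0, -0.2, 0],
    [0, 0, 0]
  ],
  "fingers": [0.2, 0.2, 0.2, 0.2, 0.2, 0.2]
}}

```text
time: 16.3
tool_pos: [0.6187, 0.3483, 0.077]
tool_rot: [0.692, 0.694, 0.15, 0.132]
contact_force: [1.4, -1.5, 4.0]
gripper_width: 0.506
```

```bash
python3 - <<'E'
from plan import *
s=log();print(s['contact_force'],s['gripper_width'],s['joint_pos'])
delta([.584,.332,.143],.4,88,s)
save('wrist','u_wrist.png')
save('side','u_side.png',crop=(160,190,330,340),k=4)
E
```

```text
[ 1.42  -1.518  4.038] 0.5061686803332669 [ 0.414  0.306  2.244  3.158  0.955 -1.573]
cm [ 0.128 -0.217 -0.239] rot [-0.01   0.006 -0.001] deg 0.7 | now eye [0.582 0.333 0.145] | ik 0.0 [-0.006 -0.003  0.001 -0.006 -0.012 -0.004]
```

View pics/u_wrist.png

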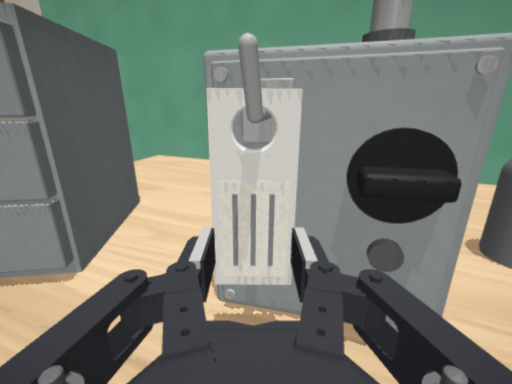

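View pics/u_side.png

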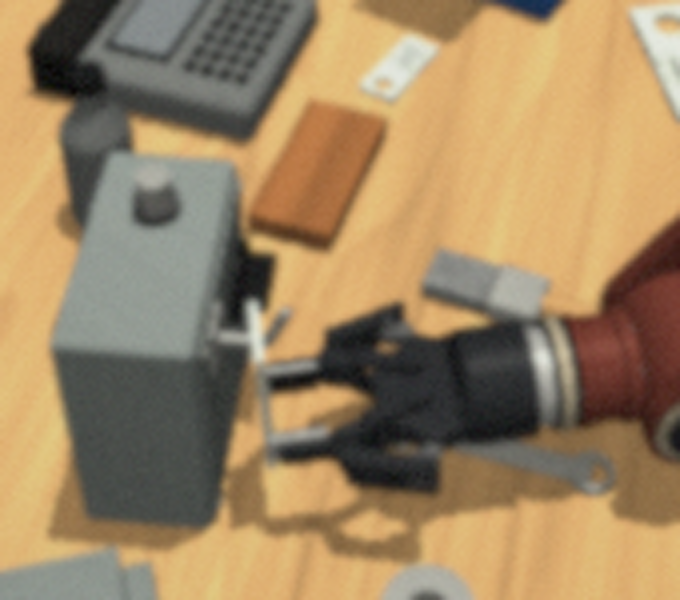

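Request:
{"name": "servo_tool", "arguments": {
  "twist": [
    [0, 0, 0],
    [0, 0, 0],
    [0, 0, 0],
    [0, 0, 0],
    [0, 0, 0]
  ],
  "xyz": [
    [0.4, 0, 0.1],
    [0, 0, 0],
    [0, 0, 0],
    [0, 0, 0],
    [0, 0, 0]
  ],
  "fingers": [0.2, 0.2, 0.57, 0.63, 0.7]
}}

```text
time: 17.02
tool_pos: [0.621, 0.3463, 0.0735]
tool_rot: [0.693, 0.693, 0.152, 0.128]
contact_force: [-0.0, -0.9, 0.5]
gripper_width: 0.696
```

```bash
python3 - <<'E'
from plan import *
s=log();print(s['contact_force'],s['gripper_width'],s['joint_pos'])
save('wrist','v_wrist.png')
save('side','v_side.png',crop=(160,190,330,340),k=4)
E
```

```text
[-0.045 -0.903  0.53 ] 0.696337101188226 [ 0.409  0.311  2.241  3.155  0.948 -1.573]
```

View pics/v_wrist.png

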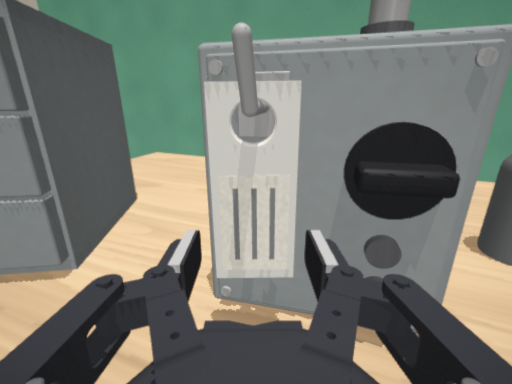

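View pics/v_side.png

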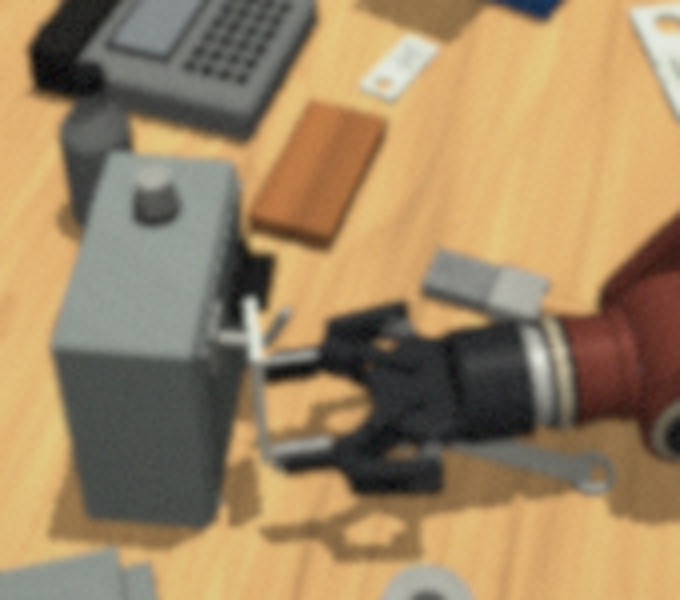

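```bash
python3 - <<'E'
from plan import *
s=manip.state();p=fit();T=q2R(s['tool_rot']);q=s['joint_pos']
for b,z in [(.04,0),(.08,0),(.1,.0),(.12,.03),(.12,.1),(.12,.2)]:
    t=s['tool_pos']-np.array([.92,.39,0])*b+[0,0,z];q,e=ik(p,t,T,q);print(b,z,q,e)
E
```

```text
0.04 0 [ 0.41   0.251  2.328  3.156  0.976 -1.573] 2.220446049250313e-15
0.08 0 [ 0.411  0.189  2.414  3.157  1.001 -1.573] 4.0689819729226715e-14
0.1 0.0 [ 0.412  0.156  2.458  3.157  1.011 -1.573] 4.7816616264776004e-11
0.12 0.03 [ 0.413 -0.022  2.537  3.16   0.913 -1.576] 5.058723860335898e-15
0.12 0.1 [ 0.442 -0.314  2.58   3.249  0.68  -1.648] 0.023491732842600414
0.12 0.2 [ 0.448 -0.712  2.58   3.45   0.257 -1.861] 0.028020560578824117
```

Request:
{"name": "servo_tool", "arguments": {
  "twist": [
    [0, 0, 0],
    [0, 0, 0],
    [0, 0, 0],
    [0, 0, 0],
    [0, 0, 0]
  ],
  "xyz": [
    [-0.9, -0.4, 0],
    [-1.8, -0.8, 0],
    [-2.3, -1, 0],
    [-2.3, -1, 0],
    [0, 0, 0]
  ],
  "fingers": [0.7, 0.7, 0.7, 0.7, 0.7]
}}

```text
time: 17.75
tool_pos: [0.5463, 0.3139, 0.073]
tool_rot: [0.694, 0.692, 0.152, 0.128]
contact_force: [0.1, -0.7, -0.5]
gripper_width: 0.697
```

```bash
python3 - <<'E'
from plan import *
s=log();print(s['contact_force'],s['gripper_width'],s['joint_pos'],s['tool_pos'])
save('wrist','w_wrist.png')
save('side','w_side.png',crop=(160,190,330,340),k=4)
E
```

```text
[ 0.123 -0.725 -0.48 ] 0.6973660243964731 [ 0.408  0.187  2.418  3.153  1.001 -1.571] [0.546 0.314 0.073]
```

View pics/w_wrist.png

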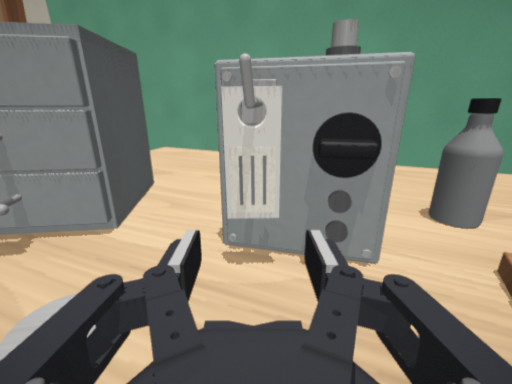

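View pics/w_side.png

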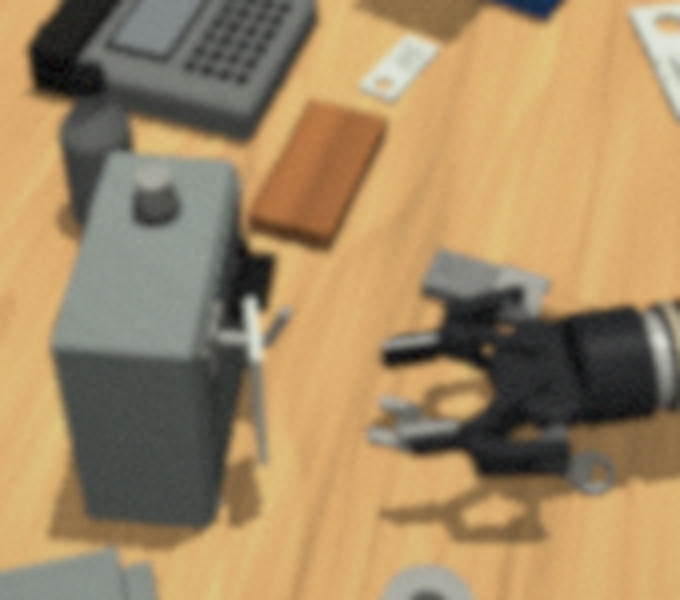

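```bash
python3 - <<'E'
from plan import *
s=manip.state();p=fit();q=s['joint_pos']
K=[(.4,88,s['tool_pos']),(.8,80,[.52,.29,.13]),(.8,45,[.47,.22,.2]),(.8,10,[.43,.10,.28]),(1.2,0,[.42,0.0,.31])]
for (a0,t0,p0),(a1,t1,p1) in zip(K,K[1:]):
    n=8 
    prev=None
    mx=0
    for i in range(1,n+1):
        f=i/n; qn,e=ik(p,np.array(p0)+(np.array(p1)-p0)*f,mat(a0+(a1-a0)*f,np.radians(t0+(t1-t0)*f)),q)
        mx=np.maximum(mx,abs(qn-q));q=qn
    print(a1,t1,q,e.round(4),'maxstep',mx)
    s0=mat(a0,np.radians(t0));s1=mat(a1,np.radians(t1));print('rot',R.from_matrix(s1@s0.T).as_rotvec(),'cm',(np.array(p1)-p0)*100)
E
```

```text
0.8 80 [-0.028 -0.248  2.519  1.958  0.901 -0.769] 0.0 maxstep [0.058 0.071 0.032 0.163 0.058 0.117]
rot [-0.079  0.116  0.399] cm [-2.886 -2.483  5.496]
0.8 45 [-0.049 -0.764  2.377  0.658  1.051  0.528] 0.0 maxstep [0.017 0.138 0.044 0.208 0.068 0.22 ]
rot [-0.438  0.426 -0.   ] cm [-5. -7.  7.]
0.8 10 [-0.035 -0.565  1.989  0.129  1.6    0.747] 0.0 maxstep [0.006 0.033 0.05  0.083 0.076 0.054]
rot [-0.438  0.426  0.   ] cm [ -4. -12.   8.]
1.2 0 [-0.178 -0.498  1.889 -0.     1.751  0.193] 0.0 maxstep [0.023 0.011 0.015 0.021 0.027 0.072]
rot [-0.148  0.095  0.399] cm [ -1. -10.   3.]
```

Request:
{"name": "servo_tool", "arguments": {
  "twist": [
    [-0.01, 0.015, 0.05],
    [-0.01, 0.015, 0.05],
    [-0.01, 0.015, 0.05],
    [-0.01, 0.015, 0.05],
    [-0.01, 0.014, 0.05],
    [-0.01, 0.014, 0.05],
    [-0.01, 0.014, 0.05],
    [-0.01, 0.014, 0.05]
  ],
  "xyz": [
    [-0.5, -0.3, 0.3],
    [-0.4, -0.3, 0.5],
    [-0.4, -0.3, 0.7],
    [-0.4, -0.3, 0.8],
    [-0.3, -0.3, 0.8],
    [-0.3, -0.3, 0.8],
    [-0.3, -0.3, 0.8],
    [-0.3, -0.3, 0.8]
  ],
  "fingers": [0.7, 0.7, 0.7, 0.7, 0.7, 0.7, 0.7, 0.7]
}}

```text
time: 18.85
tool_pos: [0.5206, 0.2904, 0.1311]
tool_rot: [0.671, 0.626, 0.33, 0.219]
contact_force: [-0.8, -0.3, 0.5]
gripper_width: 0.701
```

Request:
{"name": "servo_tool", "arguments": {
  "twist": [
    [-0.055, 0.053, 0],
    [-0.055, 0.053, 0],
    [-0.055, 0.053, 0],
    [-0.055, 0.053, 0],
    [-0.055, 0.053, 0],
    [-0.055, 0.053, 0],
    [-0.055, 0.053, 0],
    [-0.055, 0.053, 0]
  ],
  "xyz": [
    [-0.6, -0.9, 0.9],
    [-0.6, -0.9, 0.9],
    [-0.6, -0.9, 0.9],
    [-0.6, -0.9, 0.9],
    [-0.6, -0.9, 0.9],
    [-0.6, -0.9, 0.9],
    [-0.6, -0.8, 0.8],
    [-0.6, -0.8, 0.8]
  ],
  "fingers": [0.7, 0.7, 0.7, 0.7, 0.7, 0.7, 0.7, 0.7]
}}

```text
time: 19.85
tool_pos: [0.472, 0.2201, 0.2015]
tool_rot: [0.708, 0.497, 0.502, 0.005]
contact_force: [-0.1, 0.5, -0.4]
gripper_width: 0.698
```

```bash
python3 - <<'E'
from plan import *
s=log();print(s['time'],s['joint_pos'],s['tool_pos'])
T=q2R(s['tool_rot']);p=fit()
M=mat(.8,np.radians(10));print(R.from_matrix(M@T.T).as_rotvec())
# pose hover over guard: tool y az 2.88 ; check IK
yl=np.array([.966,-.26,0]);xl=np.array([-.26,-.966,0])
hd=np.array([.577,-.202,.242])
E
```

```text
19.85 [-0.047 -0.761  2.374  0.657  1.046  0.531] [0.472 0.22  0.201]
[-0.438  0.429  0.003]
```

Request:
{"name": "servo_tool", "arguments": {
  "twist": [
    [-0.07, 0.068, 0],
    [-0.07, 0.068, 0],
    [-0.07, 0.068, 0],
    [-0.07, 0.068, 0],
    [-0.07, 0.068, 0],
    [-0.07, 0.068, 0],
    [-0.07, 0.068, 0],
    [-0.07, 0.068, 0]
  ],
  "xyz": [
    [-0.4, -2, 1.2],
    [-0.4, -2, 1.2],
    [-0.4, -2, 1.2],
    [-0.4, -2, 1.2],
    [-0.4, -3, 1.2],
    [-0.4, -3, 1.2],
    [-0.4, -3, 1.2],
    [-0.4, -3, 1.2]
  ],
  "fingers": [0.7, 0.7, 0.7, 0.7, 0.7, 0.7, 0.7, 0.7]
}}

```text
time: 20.85
tool_pos: [0.4402, 0.0195, 0.2975]
tool_rot: [0.657, 0.268, 0.653, -0.265]
contact_force: [-0.2, 0.5, -0.6]
gripper_width: 0.701
```

```bash
python3 - <<'E'
from plan import *
s=log();print(s['time'],s['joint_pos'],s['tool_pos'])
T=q2R(s['tool_rot']);p=fit()
print('az',np.arctan2(T[1,1],T[0,1]),T[:,0])
save('wrist','x_wrist.png');save('top','x_top.png')
def tr(az,pos,w=(0,0,0),q0=s['joint_pos']):
    M=R.from_rotvec(w).as_matrix()@mat(az,0);q,e=ik(p,np.array(pos),M,q0);print(az,pos,w,q,e.round(4))
yl=np.array([.966,-.26,0])
for az in (2.88,-.262):
  for th in (0,.3,.6,.72):
    for (x,y,z) in [(.565,-.25,.30)]: tr(az,(x,y,z),yl*th,np.r_[s['joint_pos'][:5],-1.7 if az>0 else 1.4])
E
```

```text
20.85 [-0.127 -0.449  1.876  0.003  1.709  0.647] [0.44  0.02  0.297]
az 0.7972261500290619 [ 0.007  0.002 -1.   ]
2.88 (0.565, -0.25, 0.3) [ 0. -0.  0.] [-0.537 -0.005  1.496 -0.     1.651 -1.846] 0.0
2.88 (0.565, -0.25, 0.3) [ 0.29  -0.078  0.   ] [-0.679  0.048  1.466  0.278  1.746 -1.955] 0.0
2.88 (0.565, -0.25, 0.3) [ 0.58  -0.156  0.   ] [-0.796  0.131  1.445  0.532  1.858 -2.028] 0.0
2.88 (0.565, -0.25, 0.3) [ 0.696 -0.187  0.   ] [-0.834  0.17   1.439  0.628  1.904 -2.047] 0.0
-0.262 (0.565, -0.25, 0.3) [ 0. -0.  0.] [-0.537 -0.005  1.496  0.     1.651  1.296] 0.0
-0.262 (0.565, -0.25, 0.3) [ 0.29  -0.078  0.   ] [-0.679  0.048  1.466  0.278  1.746  1.187] 0.0
-0.262 (0.565, -0.25, 0.3) [ 0.58  -0.156  0.   ] [-0.796  0.131  1.445  0.532  1.858  1.114] 0.0
-0.262 (0.565, -0.25, 0.3) [ 0.696 -0.187  0.   ] [-0.834  0.17   1.439  0.628  1.904  1.095] 0.0
```

View pics/x_wrist.png

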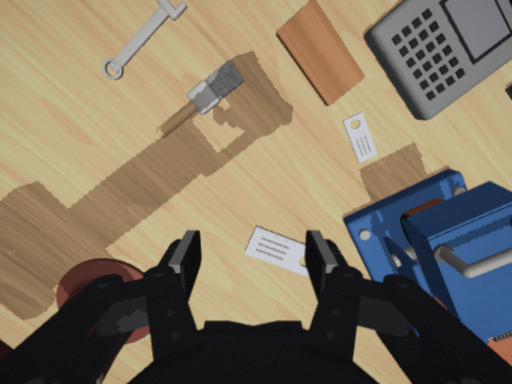

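```bash
python3 - <<'E'
from plan import *
s=manip.state();p=fit();T=q2R(s['tool_rot'])
for pos,tl in [((.676,-.302,.33),-30),((.67,-.30,.34),-25),((.66,-.30,.34),-40)]:
    M=mat(-.262,np.radians(tl));q,e=ik(p,np.array(pos),M,s['joint_pos']);print(pos,tl,q,e.round(4),q-s['joint_pos'])
M1=mat(-.262,0);print('yaw',R.from_matrix(M1@T.T).as_rotvec());print(R.from_matrix(mat(-.262,np.radians(-30))@M1.T).as_rotvec())
E
```

```text
(0.676, -0.302, 0.33) -30 [-0.475  0.712  0.631 -0.143  2.307  1.289] 0.0 [-0.347  1.161 -1.244 -0.148  0.601  0.642]
(0.67, -0.3, 0.34) -25 [-0.482  0.62   0.725 -0.116  2.22   1.3  ] 0.0 [-0.355  1.069 -1.149 -0.121  0.513  0.653]
(0.66, -0.3, 0.34) -40 [-0.471  0.81   0.522 -0.22   2.485  1.235] 0.0 [-0.343  1.258 -1.352 -0.225  0.779  0.587]
yaw [ 0.002  0.011 -1.058]
[0.136 0.506 0.   ]
```

Request:
{"name": "servo_tool", "arguments": {
  "twist": [
    [0, 0, -0.13],
    [0, 0, -0.13],
    [0, 0, -0.13],
    [0, 0, -0.13],
    [0, 0, -0.13],
    [0, 0, -0.13],
    [0, 0, -0.14],
    [0, 0, -0.14]
  ],
  "xyz": [
    [2, -3, 0.5],
    [2, -3, 0.5],
    [2, -3, 0.5],
    [2, -3, 0.5],
    [2, -3, 0.5],
    [2, -3, 0.5],
    [2, -3, 0.3],
    [2, -3, 0]
  ],
  "fingers": [0.7, 0.7, 0.7, 0.7, 0.7, 0.7, 0.7, 0.7]
}}

```text
time: 21.95
tool_pos: [0.6006, -0.2197, 0.329]
tool_rot: [0.432, 0.564, 0.426, -0.56]
contact_force: [0.6, 1.3, -0.1]
gripper_width: 0.704
```

Request:
{"name": "servo_tool", "arguments": {
  "twist": [
    [0.022, 0.085, 0],
    [0.022, 0.085, 0],
    [0.022, 0.085, 0],
    [0.022, 0.085, 0],
    [0.022, 0.083, 0],
    [0.022, 0.083, 0],
    [0, 0, 0]
  ],
  "xyz": [
    [1.3, -1.4, 0],
    [1.3, -1.4, 0],
    [1.3, -1.4, 0],
    [1.3, -1.4, 0],
    [1.2, -1.3, 0],
    [1.2, -1.3, 0],
    [0, 0, 0]
  ],
  "fingers": [0.7, 0.7, 0.7, 0.7, 0.7, 0.7, 0.7]
}}

```text
time: 22.82
tool_pos: [0.6768, -0.3017, 0.3216]
tool_rot: [-0.272, -0.43, -0.56, 0.654]
contact_force: [-0.7, -0.2, -0.3]
gripper_width: 0.698
```

```bash
python3 - <<'E'
from plan import *
s=log();print(s['time'],s['joint_pos'],s['tool_pos'])
save('wrist','y_wrist.png');save('top','y_top.png')
E
```

```text
22.825 [-0.473  0.711  0.647 -0.144  2.291  1.291] [ 0.677 -0.302  0.322]
```

View pics/y_wrist.png

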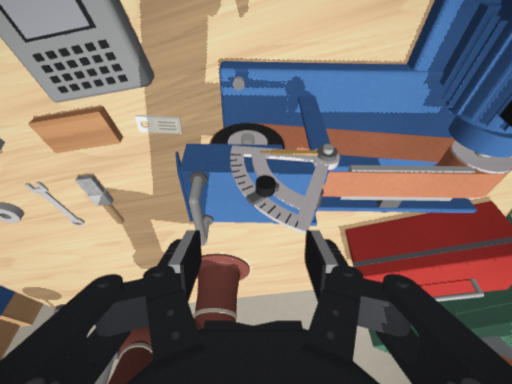

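Excellent view: the quadrant (231–337, 145–230), the pointer needle with its pin at (325,157) and tip around (235,150), and the index with its black screw at (264,185). Enlarging.

```bash
python3 - <<'E'
from plan import *
im=cv2.imread('pics/y_wrist.png')[130:245,170:350];cv2.imwrite('pics/y_crop.png',cv2.resize(im,None,fx=4.4,fy=4.4,interpolation=cv2.INTER_CUBIC))
E
```

```text
(no output)
```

View pics/y_crop.png

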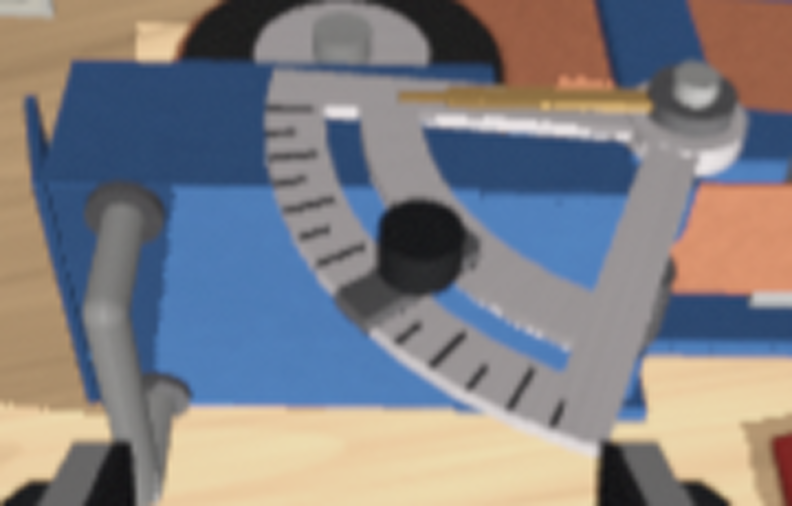

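```bash
cat > quad.py <<'E'
from plan import *
s=[json.loads(l) for l in open('log.jsonl')][-1]
s={k:np.array(v) for k,v in s.items()}
f=lambda P:np.array(P,float)/4.4+[170,130]
k=np.array([0,1,2,3,4,5,6,9,10,11,12,13])
uv=f([(266,107),(266,132),(270,158),(276,183),(287,211),(300,238),(317,267),(398,343),(433,366),(467,387),(509,409),(552,424)])
def pt(hx,hy,yaw,off,r,a):
    xl=np.array([np.cos(yaw),np.sin(yaw),0]);yl=np.array([-np.sin(yaw),np.cos(yaw),0])
    return np.array([hx,hy,.192])+yl*off-np.outer(r*np.cos(a),xl)+np.outer(r*np.sin(a),[0,0,1])
def res(x,step):
    return (proj('wrist',pt(*x[:3],.078,np.full(len(k),x[3]),k*step),s)-uv).ravel()
for step in (np.radians(5),.1):
  best=least_squares(lambda x:np.r_[res(x,step),(x[2]+1.835)/.03,(x[3]-.113)/.002],[.537,-.352,-1.835,.113]);x=best.x
  print('step',step,'fit',x.round(4),'rms',np.sqrt((res(x,step)**2).mean()))
  print(res(x,step).reshape(-1,2).round(1).tolist())
  # index outer end mid and pointer
  for nm,px,r,off in [('idx outer mid',(354,310),.116,.083),('idx c1',(335,293),.116,.083),('idx c2',(372,327),.116,.083)]:
    g=least_squares(lambda a:(proj('wrist',pt(*x[:3],off,np.array([a[1]]),np.array([a[0]])),s)-f([px])).ravel(),[.6,.116]).x;print(nm,g)
  g=least_squares(lambda a:(proj('wrist',pt(*x[:3],.075,np.array([a[1]]),np.array([a[0]])),s)-f([(400,97)])).ravel(),[.0,.08]).x;print('pointer tip',g)
E
python3 quad.py
```

```text
step 0.08726646259971647 fit [ 0.529 -0.351 -1.841  0.115] rms 0.2834179682207103
[[0.2, 0.5], [0.1, 0.3], [-0.1, 0.1], [0.0, 0.3], [-0.1, -0.1], [0.1, -0.2], [0.3, -0.7], [-0.3, -0.3], [-0.5, -0.1], [0.2, 0.1], [-0.0, -0.3], [0.1, 0.4]]
idx outer mid [0.697 0.118]
idx c1 [0.641 0.119]
idx c2 [0.751 0.119]
pointer tip [-0.116  0.079]
step 0.1 fit [ 0.525 -0.32  -1.969  0.099] rms 1.0664457196597228
[[-1.6, 0.7], [-1.7, 0.5], [-1.8, 0.3], [-1.4, 0.6], [-1.3, 0.4], [-0.6, 0.4], [0.1, 0.0], [0.9, 0.2], [1.0, 0.2], [2.0, 0.0], [1.7, -0.9], [1.6, -1.0]]
idx outer mid [0.781 0.103]
idx c1 [0.719 0.104]
idx c2 [0.841 0.104]
pointer tip [-0.259  0.061]
```

Request:
{"name": "servo_tool", "arguments": {
  "twist": [
    [-0.022, -0.084, 0],
    [-0.022, -0.084, 0],
    [-0.022, -0.084, 0],
    [-0.022, -0.084, 0],
    [-0.022, -0.084, 0],
    [-0.022, -0.084, 0],
    [0, 0, 0],
    [0, 0, 0]
  ],
  "xyz": [
    [-1.3, 1.2, 0.2],
    [-1.5, 1.4, 0.2],
    [-1.5, 1.4, 0],
    [-1.5, 1.4, 0],
    [-1.5, 1.4, 0],
    [-1.5, 1.4, 0],
    [-1.7, 1.7, -1],
    [0, 0, 0]
  ],
  "fingers": [0.7, 0.7, 0.7, 0.7, 0.7, 0.7, 0.7, 0.7]
}}

```text
time: 23.92
tool_pos: [0.5689, -0.2005, 0.3251]
tool_rot: [0.434, 0.562, 0.427, -0.559]
contact_force: [-1.0, 0.4, -0.0]
gripper_width: 0.7
```

```bash
python3 - <<'E'
from plan import *
s=log();print(s['time'],s['joint_pos'],s['tool_pos'])
T=q2R(s['tool_rot']);M=mat(-.27,0);print('rot needed',R.from_matrix(M@T.T).as_rotvec(),'cm',(np.array([.572,-.203,.30])-s['tool_pos'])*100)
save('wrist','z_wrist.png')
print(proj('wrist',[[.572,-.203,.242]],s),proj('top',[[.572,-.203,.242]]))
E
```

```text
23.925 [-0.462 -0.051  1.501 -0.001  1.681  1.37 ] [ 0.569 -0.201  0.325]
rot needed [ 0.006  0.01  -0.009] cm [ 0.31  -0.247 -2.511]
[[255.991 180.935]] [[326.39  181.336]]
```

View pics/z_wrist.png

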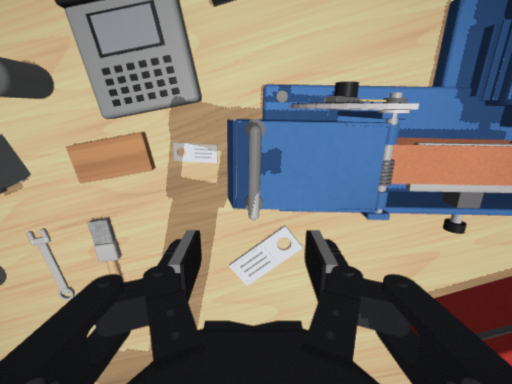

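```bash
python3 - <<'E'
from plan import *
s=manip.state()
P=onz('wrist',[(257,126),(254.5,214),(255.5,169)],.242,s);print(P.round(4),np.linalg.norm(P[0]-P[1]));v=P[0]-P[1];print('az',np.arctan2(v[1],v[0]))
E
```

```text
[[ 0.625 -0.219  0.242]
 [ 0.538 -0.193  0.242]
 [ 0.585 -0.207  0.242]] 0.09101465605319763
az -0.28737500328035487
```

Request:
{"name": "servo_tool", "arguments": {
  "twist": [
    [0.006, 0.01, -0.01],
    [0, 0, 0],
    [0, 0, 0],
    [0, 0, 0],
    [0, 0, 0]
  ],
  "xyz": [
    [1.2, -0.45, 0],
    [0, 0, -4],
    [0, 0, -4],
    [0, 0, -3],
    [0, 0, 0]
  ],
  "fingers": [0.7, 0.7, 0.7, 0.7, 0.7]
}}

```text
time: 24.6
tool_pos: [0.5815, -0.2065, 0.2101]
tool_rot: [-0.424, -0.562, -0.43, 0.565]
contact_force: [-0.1, -0.2, -1.1]
gripper_width: 0.702
```

```bash
python3 - <<'E'
from plan import *
s=log();print(s['time'],s['tool_pos'],s['contact_force'])
save('wrist','aa_wrist.png')
save('side','aa_side.png',crop=(235,60,365,190),k=4.5)
E
```

```text
24.6 [ 0.581 -0.206  0.21 ] [-0.063 -0.19  -1.072]
```

View pics/aa_wrist.png

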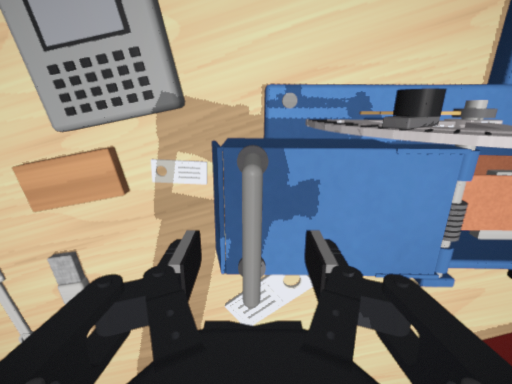

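View pics/aa_side.png

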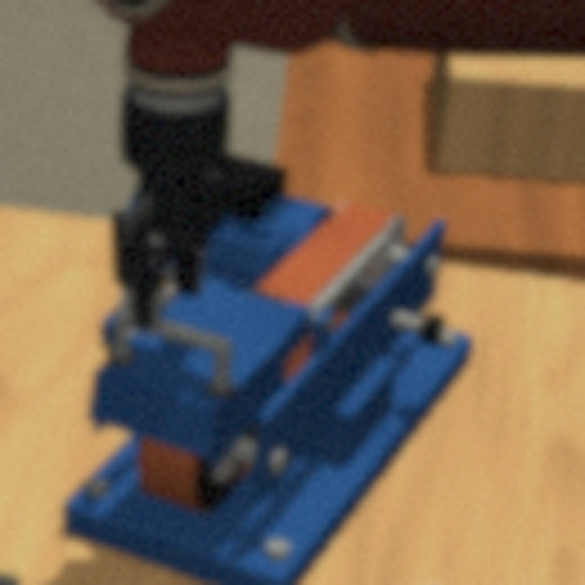

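Request:
{"name": "servo_tool", "arguments": {
  "twist": [
    [0, 0, 0],
    [0, 0, 0],
    [0, 0, 0]
  ],
  "xyz": [
    [-0.6, 0.15, 0],
    [0, 0, -1.5],
    [0, 0, 0]
  ],
  "fingers": [0.7, 0.7, 0.7]
}}

```text
time: 25.08
tool_pos: [0.5757, -0.2049, 0.1961]
tool_rot: [-0.425, -0.562, -0.43, 0.565]
contact_force: [-0.8, 0.5, -0.3]
gripper_width: 0.705
```

```bash
python3 - <<'E'
from plan import *
s=log();print(s['time'],s['tool_pos'],s['contact_force'])
save('wrist','ab_wrist.png')
save('side','ab_side.png',crop=(235,85,335,185),k=6)
E
```

```text
25.075 [ 0.576 -0.205  0.196] [-0.766  0.502 -0.308]
```

View pics/ab_wrist.png

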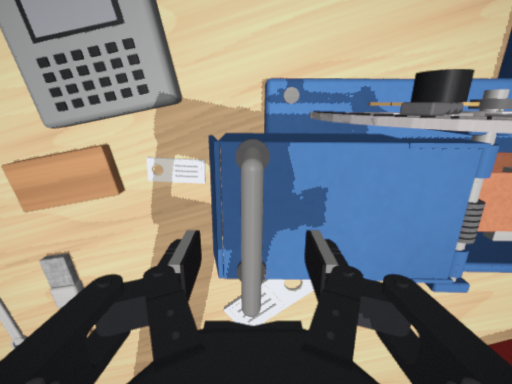

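View pics/ab_side.png

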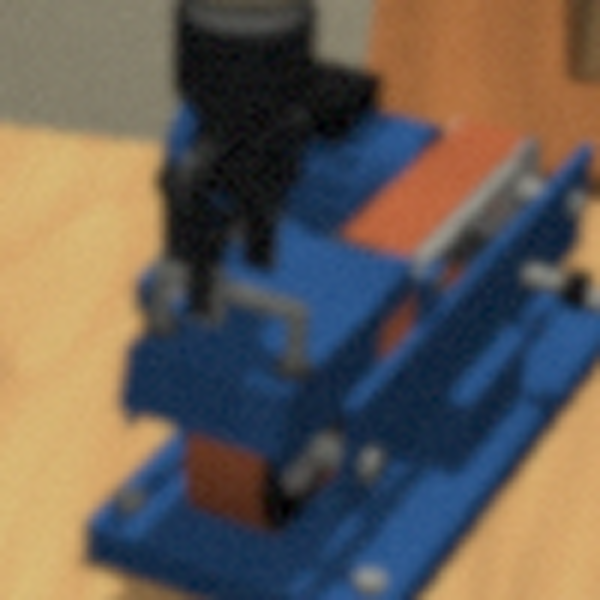

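Request:
{"name": "servo_tool", "arguments": {
  "twist": [
    [0, 0, 0],
    [0, 0, 0],
    [0, 0, 0],
    [0, 0, 0]
  ],
  "xyz": [
    [0, 0, 0],
    [0, 0, 0],
    [0, 0, 0],
    [0, 0, 0]
  ],
  "fingers": [0.3, 0, 0, 0]
}}

```text
time: 25.68
tool_pos: [0.577, -0.2045, 0.1981]
tool_rot: [-0.426, -0.563, -0.429, 0.563]
contact_force: [1.5, 4.0, 1.3]
gripper_width: 0.111
```

```bash
python3 - <<'E'
from plan import *
s=log();print(s['time'],s['tool_pos'],s['contact_force'],s['gripper_width'])
save('wrist','ac_wrist.png')
E
```

```text
25.675 [ 0.577 -0.205  0.198] [1.486 4.03  1.337] 0.11122384874893923
```

View pics/ac_wrist.png

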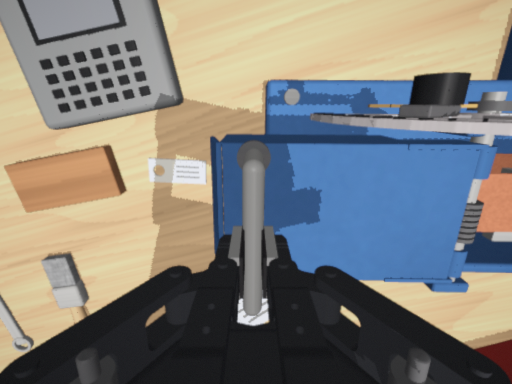

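```bash
cat > arc.py <<'E'
from plan import *
az=-.272; yl=np.array([np.cos(az),np.sin(az),0]);xl=np.array([yl[1],-yl[0],0])
HAND0=np.array([.577,-.2045,.242]);HINGE=HAND0+.155*xl-np.array([0,0,.05])
TCP0=np.array([.577,-.2045,.198])
def at(th): return HINGE+R.from_rotvec(yl*th).apply(TCP0-HINGE)
E
python3 - <<'E'
from arc import *
s=manip.state();p=fit();T=q2R(s['tool_rot']);q=s['joint_pos']
print(HINGE,xl)
th=np.arange(0,.75,.1)
for a,b in zip(th,th[1:]):
    M=R.from_rotvec(yl*b).as_matrix()@T;q,e=ik(p,at(b),M,q)
    print(b.round(2),'cm',(at(b)-at(a))*100,'rot',yl*(b-a),q,e.round(4))
E
```

```text
[ 0.535 -0.354  0.192] [-0.269 -0.963  0.   ]
0.1 cm [-0.037 -0.132  1.544] rot [ 0.096 -0.027  0.   ] [-0.516  0.023  1.612  0.098  1.535  1.322] 0.0
0.2 cm [-0.078 -0.28   1.523] rot [ 0.096 -0.027  0.   ] [-0.569  0.03   1.588  0.192  1.587  1.27 ] 0.0
0.3 cm [-0.119 -0.425  1.486] rot [ 0.096 -0.027  0.   ] [-0.623  0.043  1.563  0.282  1.643  1.224] 0.0
0.4 cm [-0.158 -0.566  1.435] rot [ 0.096 -0.027  0.   ] [-0.676  0.063  1.536  0.37   1.702  1.185] 0.0
0.5 cm [-0.196 -0.701  1.369] rot [ 0.096 -0.027  0.   ] [-0.727  0.089  1.509  0.454  1.763  1.153] 0.0
0.6 cm [-0.231 -0.829  1.29 ] rot [ 0.096 -0.027  0.   ] [-0.775  0.121  1.482  0.536  1.824  1.127] 0.0
0.7 cm [-0.265 -0.949  1.197] rot [ 0.096 -0.027  0.   ] [-0.821  0.157  1.454  0.615  1.885  1.108] 0.0
```

Request:
{"name": "servo_tool", "arguments": {
  "twist": [
    [0.096, -0.027, 0],
    [0.096, -0.027, 0],
    [0.096, -0.027, 0],
    [0.096, -0.027, 0],
    [0.096, -0.027, 0],
    [0, 0, 0],
    [0, 0, 0]
  ],
  "xyz": [
    [-0.04, -0.13, 1.54],
    [-0.08, -0.28, 1.52],
    [-0.12, -0.42, 1.49],
    [-0.16, -0.57, 1.44],
    [-0.2, -0.7, 1.37],
    [0, 0, 0],
    [0, 0, 0]
  ],
  "fingers": [0, 0, 0, 0, 0, 0, 0]
}}

```text
time: 26.6
tool_pos: [0.5709, -0.2245, 0.2709]
tool_rot: [0.307, 0.684, 0.522, -0.406]
contact_force: [3.9, 9.0, -1.4]
gripper_width: 0.106
```

```bash
python3 - <<'E'
from arc import *
s=log();print(s['time'],s['tool_pos'],at(.5),s['contact_force'],s['gripper_width'])
save('wrist','ad_wrist.png')
save('side','ad_side.png',crop=(235,60,345,170),k=5)
E
```

```text
26.6 [ 0.571 -0.225  0.271] [ 0.571 -0.226  0.272] [ 3.928  9.009 -1.442] 0.10621743898833838
```

View pics/ad_wrist.png

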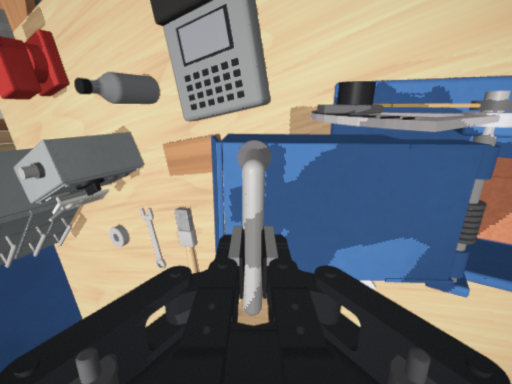

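View pics/ad_side.png

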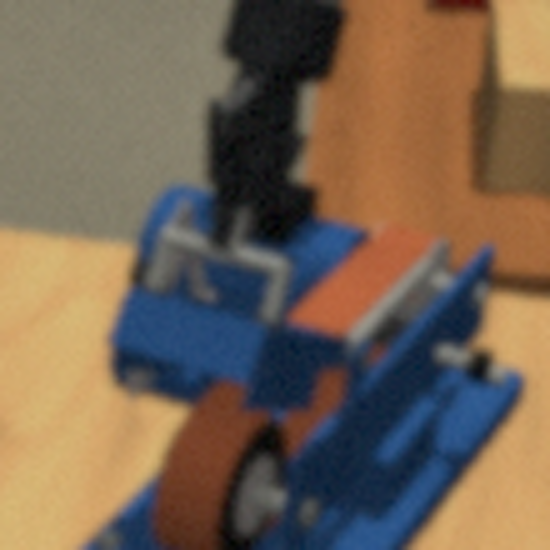

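```bash
python3 - <<'E'
from arc import *
im=cv2.imread('pics/ad_wrist.png')[70:150,300:512];cv2.imwrite('pics/ad_crop.png',cv2.resize(im,None,fx=3.7,fy=3.7,interpolation=cv2.INTER_CUBIC))
s=manip.state()
# predicted pointer tip / index tip pixels for candidate angles
def P(r,a,off): return HINGE+yl*off-xl*r*np.cos(a)+np.array([0,0,1])*r*np.sin(a)
for a in (.4,.5,.6,.65,.7,.75): print(a,(proj('wrist',[P(.079,a,.075)],s)-[300,70])*3.7, (proj('wrist',[P(.116,a,.075)],s)-[300,70])*3.7)
print('hinge',(proj('wrist',[P(0,0,.075),P(0,0,0.09)],s)-[300,70])*3.7)
E
```

```text
0.4 [[252.356 134.567]] [[ 47.254 135.252]]
0.5 [[268.474 134.848]] [[ 57.854 135.748]]
0.6 [[290.775 135.123]] [[ 76.896 136.286]]
0.65 [[304.442 135.257]] [[ 90.073 136.571]]
0.7 [[319.895 135.386]] [[105.984 136.864]]
0.75 [[337.215 135.508]] [[124.878 137.165]]
hinge [[727.87  131.178]
 [753.69   37.829]]
```

View pics/ad_crop.png

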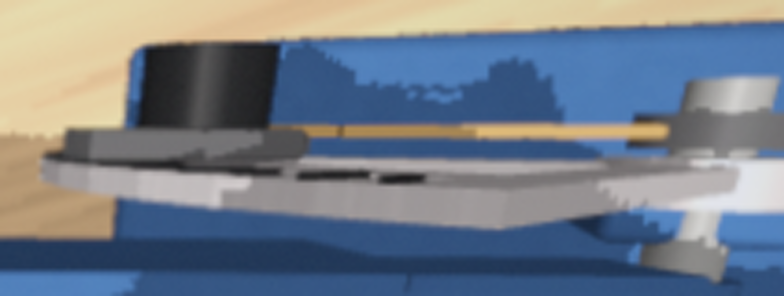

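```bash
python3 - <<'E'
from arc import *
st=None
L=[json.loads(l) for l in open('log.jsonl')]
s=[x for x in L if abs(x['time']-22.825)<.02][-1]; s={k:np.array(v) for k,v in s.items()}
f=lambda P:np.array(P,float)/4.4+[170,130]
k=np.array([0,1,2,3,4,5,6,9,10,11,12,13])
uv=f([(266,107),(266,132),(270,158),(276,183),(287,211),(300,238),(317,267),(398,343),(433,366),(467,387),(509,409),(552,424)])
def pt(hx,hy,hz,yaw,off,r,a):
    xl=np.array([np.cos(yaw),np.sin(yaw),0]);yl=np.array([-np.sin(yaw),np.cos(yaw),0])
    return np.array([hx,hy,hz])+yl*off-np.outer(r*np.cos(a),xl)+np.outer(r*np.sin(a),[0,0,1])
for po,bo in [(.068,.073),(.071,.0755),(.071,.078)]:
  def res(x): return np.r_[(proj('wrist',pt(x[0],x[1],x[4],x[2],po,np.full(len(k),x[3]),k*np.radians(5)+x[5]),s)-uv).ravel(),
     (proj('wrist',pt(x[0],x[1],x[4],x[2],.075,np.array([.079]),np.array([0.])),s)-f([(400,97)])).ravel()*2]
  x=least_squares(lambda x:np.r_[res(x),(x[0]-.535)/.005,(x[1]+.354)/.004,(x[2]+1.843)/.015,(x[3]-.1135)/.0015,(x[4]-.192)/.003,x[5]/.01],[.535,-.354,-1.843,.113,.192,0]).x
  print(po,bo,x.round(4),np.sqrt((res(x)**2).mean()),res(x)[-2:])
  for nm,px in [('mid',(354,310)),('c1',(335,293)),('c2',(372,327))]:
    g=least_squares(lambda a:(proj('wrist',pt(x[0],x[1],x[4],x[2],bo,np.array([a[1]]),np.array([a[0]])),s)-f([px])).ravel(),[.6,.116]).x;print(nm,g)
E
```

```text
0.068 0.073 [ 0.536 -0.353 -1.849  0.114  0.191 -0.006] 0.5532084675991212 [-0.351 -1.744]
mid [0.689 0.118]
c1 [0.633 0.118]
c2 [0.744 0.118]
0.071 0.0755 [ 0.536 -0.354 -1.84   0.115  0.192 -0.001] 0.3021851432524508 [-0.505  0.286]
mid [0.693 0.118]
c1 [0.637 0.119]
c2 [0.747 0.118]
0.071 0.078 [ 0.536 -0.354 -1.84   0.115  0.192 -0.001] 0.3021851432524508 [-0.505  0.286]
mid [0.707 0.12 ]
c1 [0.652 0.12 ]
c2 [0.759 0.12 ]
```

Request:
{"name": "servo_tool", "arguments": {
  "twist": [
    [0.048, -0.013, 0],
    [0.048, -0.014, 0],
    [0.048, -0.013, 0],
    [0.029, -0.008, 0],
    [0, 0, 0],
    [0, 0, 0]
  ],
  "xyz": [
    [-0.11, -0.4, 0.66],
    [-0.12, -0.43, 0.63],
    [-0.13, -0.46, 0.61],
    [-0.08, -0.29, 0.36],
    [0, 0, 0],
    [0, 0, 0]
  ],
  "fingers": [0, 0, 0, 0, 0, 0]
}}

```text
time: 27.45
tool_pos: [0.5663, -0.2401, 0.2936]
tool_rot: [0.259, 0.717, 0.548, -0.343]
contact_force: [2.7, 8.6, -0.8]
gripper_width: 0.109
```

```bash
python3 - <<'E'
from arc import *
s=log();print(s['time'],s['tool_pos'],at(.68),s['contact_force'],s['gripper_width'])
im=save('wrist','ae_wrist.png');save('wrist','ae_crop.png',im=im,crop=(280,70,512,150),k=3.4)
save('side','ae_side.png',crop=(235,60,345,170),k=5)
im=save('top','ae_top.png');save('top','ae_topc.png',im=im,crop=(320,130,430,220),k=7)
E
```

```text
27.45 [ 0.566 -0.24   0.294] [ 0.567 -0.241  0.294] [ 2.736  8.569 -0.843] 0.10929402950775946
```

View pics/ae_crop.png

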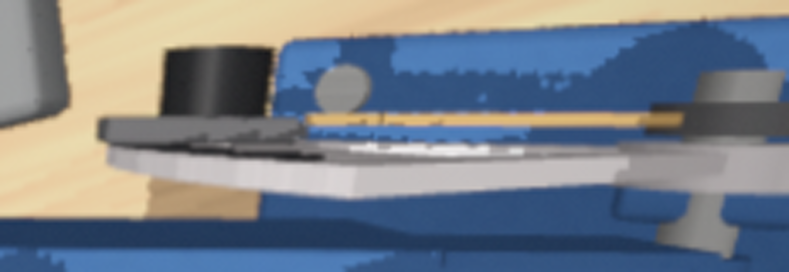

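View pics/ae_side.png

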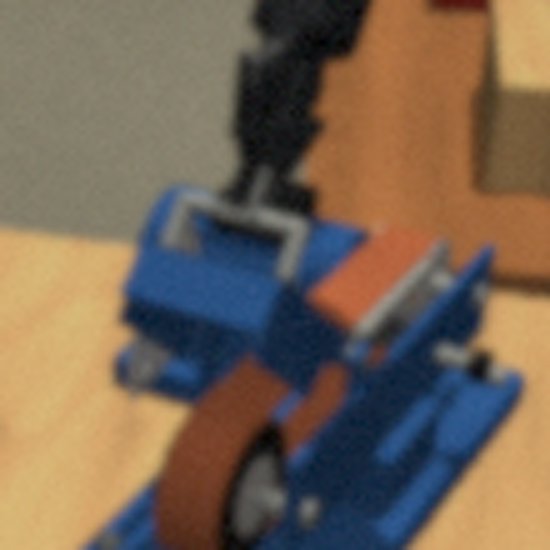

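View pics/ae_top.png

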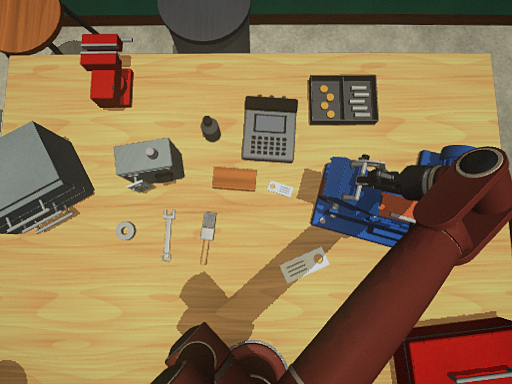

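```bash
python3 - <<'E'
from arc import *
s=manip.state()
H=np.array([.536,-.354,.192])
def P(r,t,a,off):
    er=-xl*np.cos(a)+np.array([0,0,1])*np.sin(a); et=xl*np.sin(a)+np.array([0,0,1])*np.cos(a)
    return H+yl*off+er*r+et*t
for hh in (H,HINGE):
  H=hh
  for th in (.62,.68,.74): print('ptr',th,proj('wrist',[P(.079,0,th,.075),P(.01,0,th,.075)],s).round(1).tolist())
  for a in (.6,.64,.68,.72): print('idx',a,'inner lo/hi',proj('wrist',[P(.08,-.006,a,.073),P(.08,.006,a,.073)],s).round(1).tolist(),'outer lo/hi',proj('wrist',[P(.116,-.006,a,.073),P(.116,.006,a,.073)],s).round(1).tolist())
im=cv2.imread('pics/ae_wrist.png')[85:125,300:400];cv2.imwrite('pics/ae_c2.png',cv2.resize(im,None,fx=8,fy=8,interpolation=cv2.INTER_CUBIC))
E
```

```text
ptr 0.62 [[369.6, 105.0], [480.1, 104.2]]
ptr 0.68 [[372.4, 105.0], [480.8, 104.2]]
ptr 0.74 [[375.8, 105.1], [481.6, 104.2]]
idx 0.6 inner lo/hi [[364.0, 108.0], [369.8, 108.3]] outer lo/hi [[311.5, 108.2], [313.8, 108.4]]
idx 0.64 inner lo/hi [[365.2, 108.1], [372.0, 108.3]] outer lo/hi [[312.2, 108.3], [315.3, 108.5]]
idx 0.68 inner lo/hi [[366.7, 108.1], [374.4, 108.4]] outer lo/hi [[313.1, 108.4], [317.2, 108.6]]
idx 0.72 inner lo/hi [[368.4, 108.2], [377.1, 108.5]] outer lo/hi [[314.4, 108.5], [319.4, 108.8]]
ptr 0.62 [[369.4, 106.1], [479.8, 105.3]]
ptr 0.68 [[372.2, 106.1], [480.5, 105.3]]
ptr 0.74 [[375.6, 106.2], [481.3, 105.3]]
idx 0.6 inner lo/hi [[363.9, 109.0], [369.6, 109.3]] outer lo/hi [[311.4, 109.2], [313.7, 109.5]]
idx 0.64 inner lo/hi [[365.1, 109.1], [371.8, 109.4]] outer lo/hi [[312.1, 109.3], [315.2, 109.6]]
idx 0.68 inner lo/hi [[366.5, 109.2], [374.2, 109.5]] outer lo/hi [[313.0, 109.4], [317.1, 109.7]]
idx 0.72 inner lo/hi [[368.2, 109.3], [376.9, 109.6]] outer lo/hi [[314.3, 109.5], [319.3, 109.9]]
```

View pics/ae_c2.png

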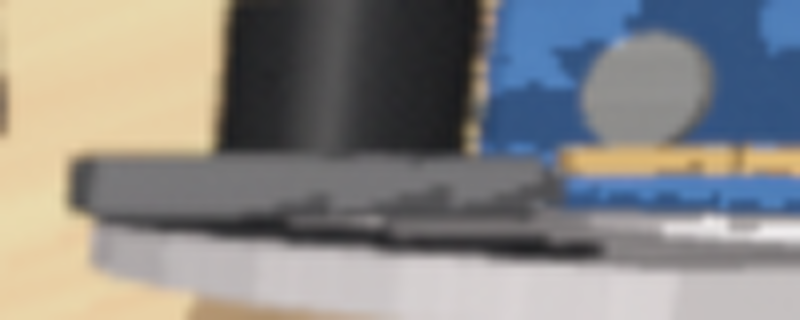

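Request:
{"name": "servo_tool", "arguments": {
  "twist": [
    [-0.017, 0.005, 0],
    [0, 0, 0],
    [0, 0, 0],
    [0, 0, 0],
    [0, 0, 0],
    [0, 0, 0],
    [0, 0, 0],
    [0, 0, 0]
  ],
  "xyz": [
    [0.05, 0.17, -0.22],
    [0, 0, 0],
    [0, 0, 0],
    [0, 0, 0],
    [0, 0, 0],
    [0, 0, 0],
    [0, 0, 0],
    [0, 0, 0]
  ],
  "fingers": [0, 0, 0, 0, 0, 0, 0, 0]
}}

```text
time: 28.6
tool_pos: [0.5669, -0.2381, 0.2913]
tool_rot: [0.264, 0.714, 0.546, -0.349]
contact_force: [1.7, 10.0, -1.0]
gripper_width: 0.112
```

```bash
python3 - <<'E'
from arc import *
s=log();print(s['time'],s['tool_pos'],at(.66),s['contact_force'],s['gripper_width'],s['joint_vel'])
g=least_squares(lambda t:at(t[0])-s['tool_pos'],[.6]).x;print('theta',g)
T=q2R(s['tool_rot']);gp=s['tool_pos']-.019*T[:,0]
hand=HINGE+R.from_rotvec(yl*g[0]).apply(HAND0-HINGE);print('grasp-handle',np.linalg.norm(gp-hand))
im=save('wrist','af_wrist.png');save('wrist','af_crop.png',im=im,crop=(280,70,512,150),k=3.4)
im=save('side','af_side.png');save('side','af_sidec.png',im=im,crop=(160,190,330,340),k=4)
E
```

```text
28.6 [ 0.567 -0.238  0.291] [ 0.567 -0.239  0.292] [ 1.652 10.01  -0.953] 0.11211985167096279 [-0.001  0.001 -0.     0.001 -0.001  0.002]
theta [0.653]
grasp-handle 0.024989040610025538
```

View pics/af_crop.png

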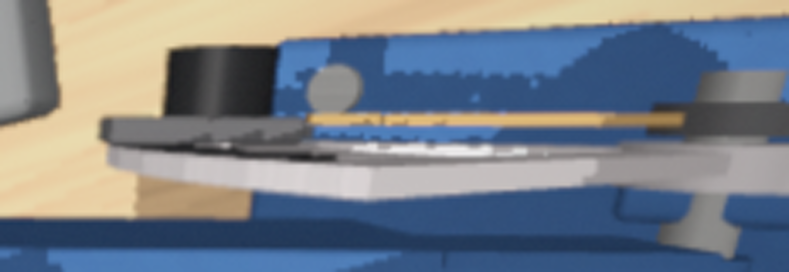

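View pics/af_sidec.png

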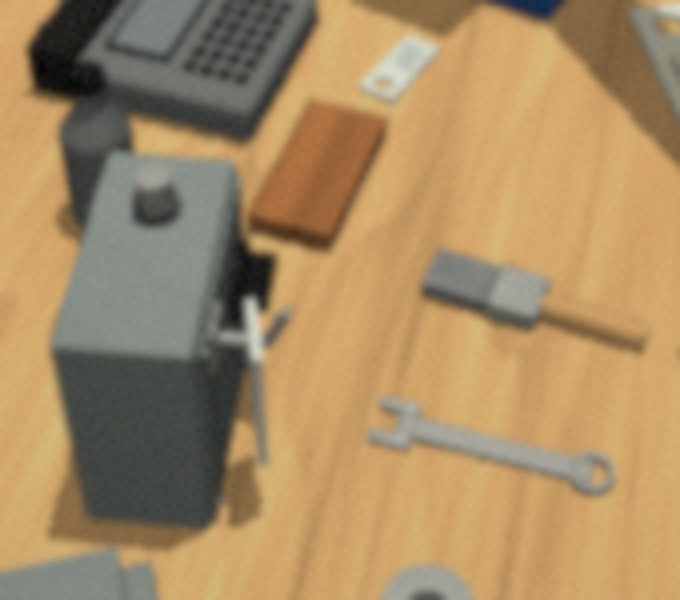

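```bash
python3 -c "
from plant import job
print(job.job_done())"
```

```text
the job is handed in; nothing more can be done
None
```

The tag is hanging freely on the isolator hook and the gripper is holding the guard at the index. I handed the job in at about 28.7 s. It reported no verdict.

**Tag:** I took the middle of the three look-alikes, which measured about 109 x 45 mm. I threaded its eye over the hook tip, turned it upright on the hook, let go and backed away. The last side picture shows it still hanging upright with nothing touching it. The spanner, brush and offcut look undisturbed.

**Guard:** I gripped the bar near its middle and swung the guard up about its hinge. Working from the tool position, the guard is at about 0.65 rad. It is at rest, with about 10 N on the wrist and the grasp point about 25 mm from the bar's middle. In the wrist picture the pointer tip meets the tip of the index.

Two checks disagreed:
- **Index angle:** reading it off the quadrant ticks gave 0.67–0.69 rad, while the edge-on wrist view gave 0.63–0.64. I held about 0.65 so that both are inside the 0.07 rad tolerance.
- **Finger length:** the finger ends sit about 40 mm short of the reported TCP, though the TCP is described as being at the very end of the fingers. My first attempt to grip the tag closed above it because of this, and I corrected it from the wrist pictures.

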